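Hang the round sample on the drying rail

TASK

Make room on the drying rail and hang up the round sample: first slide the square hanger, without taking it off the rail, along to the stop collar at the covered end. Then take the hanger with the round disc from the stand, hook it over the open part of the rail and slide it along until it hangs right under the aluminium clip on the cover board. Leave both hanging still, and do not disturb the two other hangers in the stand or the things lying about.

Things in the scene. Friction and masses are not known exactly. Their poses are not given: they have to be found in the camera images.
- rack: Fixed wooden drying rack. Origin: underside of its base, below the rail; z up, the rail runs along local y, local -x is the front, towards the robot. Steel rail, 14 mm diameter, axis at x=0, z=250 mm, y -188 to 188; end posts (22 x 14 mm, up to z 265) at y=-195 and 195. Two rear posts (x=83) carry the board. Base 12 mm thick, x -45 to 105, y -205 to 205.
- rail_stop (a point): Point on the rail axis at the inner face of the dark steel stop collar (30 mm diameter), at the covered end of the rail, rack y=-165 mm. Axes as the rack.
- rail_open (a point): Point on the rail axis, middle of its open part (rack y 90 to 188 mm); axes as the rack. Elsewhere a cover board lies low over the rail: rack y -200 to 90, x -43 to 95, underside 32, top 50 mm above the rail axis, with a front lip (x -43 to -35) up to 95 mm above it and small stock on its back edge. A seated hook has 11 mm free under it: it slides there but cannot be put on.
- clip: The mark: fixed aluminium strip, 14 mm wide along the rail, lying across the cover board from its front lip over its back edge, with a thin upright fin (40 x 4 x 25 mm) near the back. Origin: on the board's top, 50 mm straight above the rail axis, in the middle of the strip's width; axes as the rack.
- square: Upright plywood hanger, 149 mm tall, all in its local xz plane, 10 mm thick along y. Origin: underside of the foot, straight below the hook; z up, x to the rear, away from the grip tab. Foot 60 x 10 x 12 mm (x -26 to 34). Hook on top, tab to the front; about 140 g. Carries a square panel, 66 x 64 mm; hangs on the rail under the clip at the start.
- square_hook (a point): On the square hanger: where the rail axis lies when the hook is seated, 128 mm above the foot; hanger's axes. Throat 20 mm wide, open downward, roofed by an inverted V that rests on the rail; stem in front (x -20 to -10 mm), lip behind (x 10 to 20) reaching 18 mm below this point; top of the hook 21 mm above it.
- square_tab (a point): On the square hanger: middle of its grip tab, hanger's axes; it lies 44 mm in front (-x) of the hook point and 20 mm below it. Tab 20 mm high, 10 mm thick, sticking out 42 mm from the stem (hanger x -62 to -20, z 98 to 118 mm).
- round: Upright plywood hanger, 149 mm tall, all in its local xz plane, 10 mm thick along y. Origin: underside of the foot, straight below the hook; z up, x to the rear, away from the grip tab. Foot 60 x 10 x 12 mm (x -26 to 34). Hook on top, tab to the front; about 140 g. Carries a round disc, 72 mm diameter (centre x 4, z 44); stands in a slot of the stand.
- round_hook (a point): On the round hanger: where the rail axis lies when the hook is seated, 128 mm above the foot; hanger's axes. Throat 20 mm wide, open downward, roofed by an inverted V that rests on the rail; stem in front (x -20 to -10 mm), lip behind (x 10 to 20) reaching 18 mm below this point; top of the hook 21 mm above it.
- round_tab (a point): On the round hanger: middle of its grip tab, hanger's axes; it lies 44 mm in front (-x) of the hook point and 20 mm below it. Tab 20 mm high, 10 mm thick, sticking out 42 mm from the stem (hanger x -62 to -20, z 98 to 118 mm).
- slim: A hanger like the round one, but with a slim bar (24 mm wide) instead of the disc; it stands in another slot and stays there. Origin: underside of the foot; axes as the round hanger.
- frame: A hanger like the round one, but with an open frame of battens (66 mm wide) instead of the disc; it stands in another slot and stays there. Origin: underside of the foot; axes as the round hanger.
- stand: Fixed wooden stand: an open work box (base 120 x 200 mm) with a dark slotted top, 100 x 190 mm. Origin: underside centre; three slots along its local x at y=-75, 0, 75 mm, each 64 x 13.4 mm, slot floor at z=95, slot walls up to z=119 mm. The hangers stand in them with their tabs to local -x, the front.
- glue: Bystander: white glue bottle with red cap, radius 24 mm, 155 mm tall; stands between stand and rack. Origin: underside centre.
- hammer: Bystander: hammer 260 mm long lying near the robot. Origin: underside.
- chest: Bystander: lidded wooden box 112 x 172 x 79 mm behind. Origin: underside centre.
- jar: Bystander: amber jar with steel cap, radius 32 mm, 75 mm tall. Origin: underside centre.
- block: Bystander: cork sanding block 100 x 45 x 30 mm, in front of the rack. Origin: underside centre.
Not all that is in view belongs to the job. What is shaped like the round but orange or turquoise is not meant.

How it is judged:
By the outcome, as a careful person would: the job done as asked, in the order asked, and still so for the second after the job is handed in, with the robot touching nothing.
It also fails if it takes over 64 s, if anything falls off the work surface, if the arm or the gripper's body presses on something with over 40 N, if the wrist force passes 120 N, or if a joint passes its speed limit or range.

ROBOT

A 7-joint arm with a two-finger parallel gripper is mounted at the origin on the work surface. World frame = base frame: x ahead of the robot, y to its left, z up, the work surface at z = 0. Lengths are in m, angles in rad, forces in N, time in s.
With the tool pointing down it reaches from about 0.425 to 0.925 m from the base axis. Payload 6.8 kg.
Tool frame: the origin (TCP) lies at the very end of the fingers, on their centre line; the grasp point (between the pads) lies bot.hold_point_z behind it (bot.hold_point_z is the distance from the TCP to the grasp point, in m); x points along the fingers, z is the direction in which the jaws open and shut, and the axes are right-handed (so a half turn about x gives the same grasp; the last joint's range is limited). The gripper opens to 85 mm and grips with 20 to 120 N. Pads are 22 mm wide; open, the fingers measure 114 mm over their backs; the gripper's body (76 mm by 85 mm) begins 54 mm behind the grasp point. The pads swing forward as they close: fully open they stand 13 mm farther back than shut.
Start: joints at [-1.363, 0.477, 0.022, 1.555, -0.011, 1.109, -0.083], TCP at [0.21, 0.642, 0.231] pointing down, gripper open.
Joint ranges: [-2.96, 2.96], [-0.34, 2.1], [-1.41, 1.46], [0.24, 2.44], [-1.37, 4.51], [0.17, 1.92], [-2.96, 2.96]. Speed limits (rad/s): [2.39, 2.39, 3.14, 3.14, 3.14, 3.14, 3.14].

INTERFACE

Orientations are given as a unit quaternion [w, x, y, z].
In Python, from station import bot gives the robot as it stands.
- The arm moves only by the tool drive_tool, never from a script. Its arguments are lists of equal length, an entry for each row: "slide": the shift along the world's x, y, z in mm, a list of three; "turn": the turn, a rotation vector about the world's x, y, z in rad, a list of three; "gripper": the opening, from 0 (shut) to 1 (fully open). A call has 1 to 10 rows; each row is the pose to reach, as a shift and turn from the pose measured when the call began; what a row does not reach only later rows make up. A row lasts 1/10 s, in which the tool goes at most 50 mm and 8.59 degrees, less where a joint would pass 70% of its speed; a pose out of reach is approached as far as the arm can. A call with a gripper value outside its range is refused whole. The fingers move at their own pace and stop on an object; "squeeze" is the grip in N (left out, the last holds). Time passes only in rows, so rows that repeat a pose let the fingers close. It gives the time, the measured TCP pose, the force and the opening at its end, in the units of the state.
- bot.get_obs(): the state, without advancing time (a new reading comes with each control period).
- bot.read_camera(name): name is "scene" or "top"; returns a dict with "color" (480x640x3 uint8, red, green, blue), "fovy" (degrees; the focal length in pixels is half the picture's height over the tangent of half this angle, whatever the lens; pixels are square), "cx", "cy" (the principal point, pixels), "R" (3x3) and "t" (3): a world point X has camera coordinates R X + t. Camera axes: x right, y down, z forward; pixel columns grow to the right and rows downward; lengths in m; the calibration is good to about 2 mm. A picture is of the moment at which its call begins. There is no depth.
- bot.hand_in(): hands the job in, once; it reports no verdict.
The state is a dict: "t": time; "q": joint angles; "joint_vel": joint speeds; "joint_torque": joint torques, N m; "eef_pos": TCP position; "tool_rot": TCP orientation; "contact_force": force on the tool from outside, world axes, zero at the start; "torque": the same for the moment, N m; "gripper_width": opening from 0.0 (shut) to 1.0 (fully open).
Only numpy, scipy, OpenCV 4.12 (cv2) and the standard library are available. Lean on these libraries where they do the work, as an engineer would, in place of code of your own. Each camera call takes 0.05 s, during which the arm holds its last target.

## Working session

There is one attempt and no reset: what is moved stays moved. The work goes in short steps, Python scripts to look and compute and a tool call to move; the robot and the scene stay as the last step left them, time stands still between calls to the robot, and variables do not carry over. Pictures are saved under pics/ and viewed, and the job is handed in when it is done.

Besides the shell and the picture viewer there is one more tool, called after ">>>" as a command line: name --argument value ..., lists and objects as JSON in quotes. drive_tool: Moves the arm, as the interface text tells. Its arguments: {"type":"object","properties":{"slide":{"type":"array"},"turn":{"type":"array"},"gripper":{"type":"array"},"squeeze":{"type":"number"}},"required":["slide","turn","gripper"]}

```bash
mkdir -p pics; ls; python3 - <<'E'
from station import bot
import cv2
o=bot.get_obs()
print({k:o[k] for k in o}); print(bot.hold_point_z)
for n in("scene","top"):
    c=bot.read_camera(n); cv2.imwrite(f"pics/{n}0.png",c["color"][:,:,::-1])
    print(n,c["fovy"],c["cx"],c["cy"],c["R"],c["t"],[k for k in c])
E
```

```text
pics
{'t': 0.0, 'q': array([-1.36309991,  0.47777914,  0.02232538,  1.55646246, -0.01151145,
        1.10926829, -0.08308211]), 'joint_vel': array([-0.00181855, -0.00034174, -0.00026941,  0.00132718, -0.00123786,
        0.0008718 ,  0.0011519 ]), 'joint_torque': array([-3.42816293e-04, -5.96448791e+01,  1.60798173e+00, -2.81197858e+01,
        1.24631243e-02,  9.50098329e-03,  1.56456599e-05]), 'eef_pos': array([0.20945677, 0.64106112, 0.23033482]), 'tool_rot': array([ 0.57190435, -0.41557556,  0.57287854,  0.41476807]), 'contact_force': array([-0.13780189, -1.2947792 ,  0.58901709]), 'torque': array([ 0.05445591,  0.00500463, -0.0560086 ]), 'gripper_width': 0.998487556944645}
0.0187
scene 50.12291144808762 314.10696285651596 244.9029481364673 [[ 0.21413403  0.97679255  0.00478771]
 [ 0.72534379 -0.15572439 -0.6705418 ]
 [-0.65423467  0.14705855 -0.7418563 ]] [-0.05957337 -0.26817955  1.64545361] ['color', 'fovy', 'cx', 'cy', 'R', 't']
top 51.14050355362871 314.5549199851071 243.45249397898516 [[-0.00520564 -0.99992363  0.0112086 ]
 [-0.99339886  0.00388656 -0.11464557]
 [ 0.11459325 -0.01173141 -0.99334322]] [-0.07173823  0.55416658  1.5271337 ] ['color', 'fovy', 'cx', 'cy', 'R', 't']
```

View pics/scene0.png

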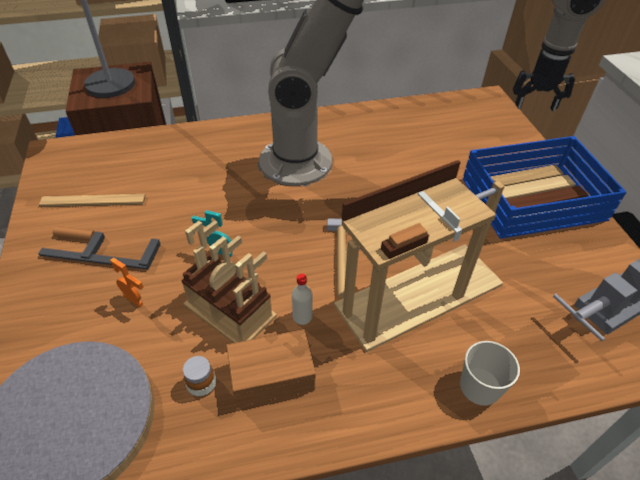

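View pics/top0.png

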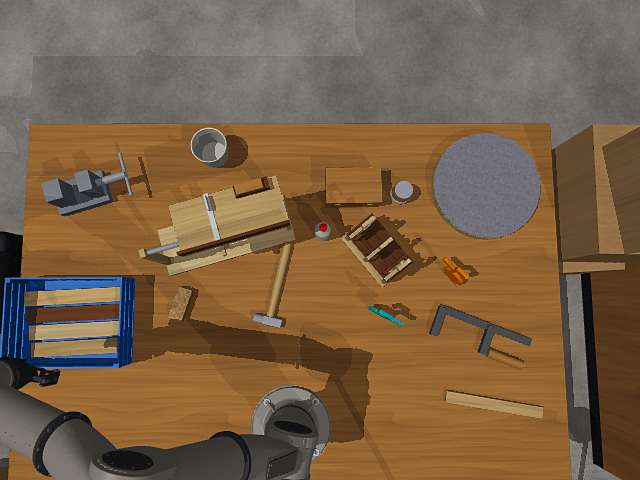

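```bash
cat > h.py <<'E'
import numpy as np,cv2
from station import bot
def crop(img,x0,y0,x1,y1,s,name):
    c=cv2.resize(img[y0:y1,x0:x1,::-1],None,fx=s,fy=s,interpolation=cv2.INTER_CUBIC)
    # ticks
    for x in range((x0+9)//10*10,x1,10):
        cv2.line(c,((x-x0)*s,0),((x-x0)*s,6 if x%50 else 14),(0,0,255),1)
        if x%20==0: cv2.putText(c,str(x),((x-x0)*s-8,24),0,.35,(0,0,255),1)
    for y in range((y0+9)//10*10,y1,10):
        cv2.line(c,(0,(y-y0)*s),(6,(y-y0)*s),(0,0,255),1)
        if y%20==0: cv2.putText(c,str(y),(8,(y-y0)*s+4),0,.35,(0,0,255),1)
    cv2.imwrite(name,c)
class Cam:
    def __init__(s,c): s.f=240/np.tan(np.radians(c["fovy"]/2)); s.cx,s.cy=c["cx"],c["cy"]; s.R=np.array(c["R"]); s.t=np.array(c["t"])
    def proj(s,X):
        p=np.atleast_2d(X)@s.R.T+s.t; return np.c_[s.cx+s.f*p[:,0]/p[:,2], s.cy+s.f*p[:,1]/p[:,2]]
    def atz(s,u,v,z):
        d=s.R.T@np.array([(u-s.cx)/s.f,(v-s.cy)/s.f,1]); o=-s.R.T@s.t; return o+d*(z-o[2])/d[2]
E
python3 - <<'E'
from h import *
a=cv2.imread("pics/scene0.png")[:,:,::-1];b=cv2.imread("pics/top0.png")[:,:,::-1]
crop(a,320,140,520,350,4 if 0 else 3,"pics/s_rack.png")
crop(a,170,200,320,350,4,"pics/s_stand.png")
crop(b,130,160,310,290,4,"pics/t_rack.png")
crop(b,310,190,430,310,5,"pics/t_stand.png")
E
```

```text
(no output)
```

View pics/s_rack.png

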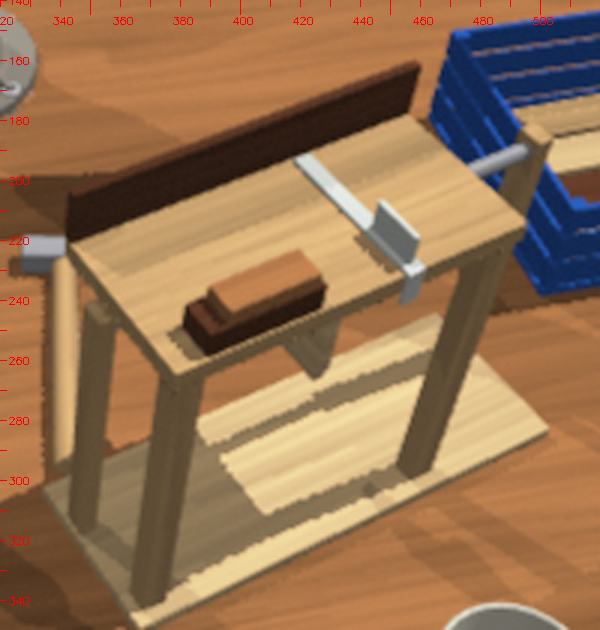

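View pics/s_stand.png

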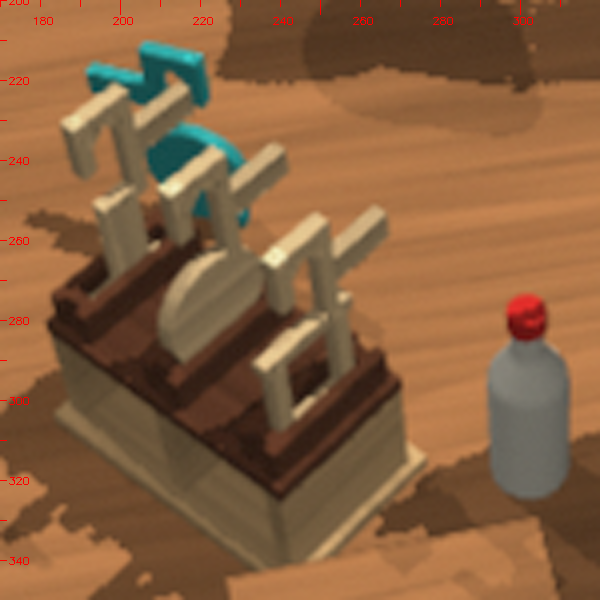

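View pics/t_rack.png

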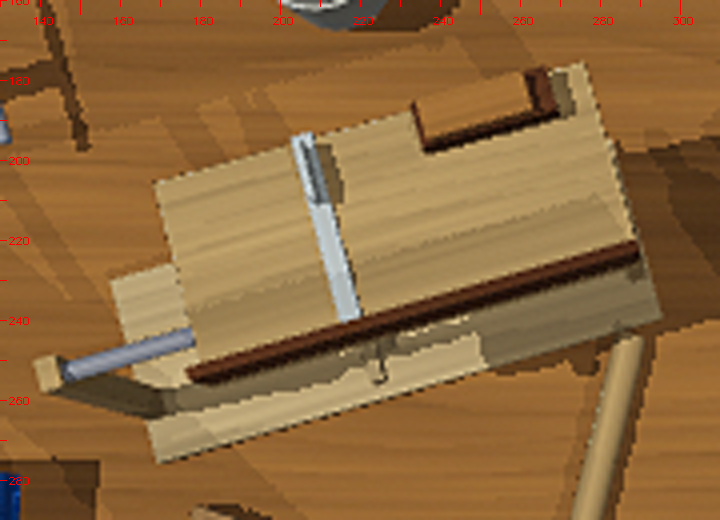

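View pics/t_stand.png

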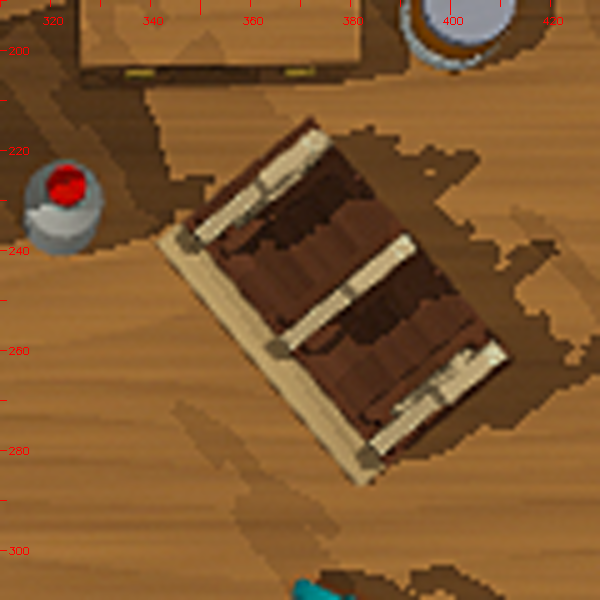

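```bash
cat > fit.py <<'E'
from h import *
from scipy.optimize import least_squares
import pickle,os
if not os.path.exists("cams.pkl"):
    pickle.dump({n:{k:v for k,v in bot.read_camera(n).items() if k!="color"} for n in("scene","top")},open("cams.pkl","wb"))
C={n:Cam(c) for n,c in pickle.load(open("cams.pkl","rb")).items()}
def T(p,L):
    L=np.atleast_2d(np.array(L,float))/1000; c,s=np.cos(p[2]),np.sin(p[2])
    return np.c_[p[0]+c*L[:,0]-s*L[:,1],p[1]+s*L[:,0]+c*L[:,1],(p[3] if len(p)>3 else 0)+L[:,2]]
def fit(obs,p0):
    # obs: list (cam,u,v,local)
    def r(p): return np.concatenate([C[c].proj(T(p,L))[0]-[u,v] for c,u,v,L in obs])
    s=least_squares(r,p0,loss="soft_l1",f_scale=1.0); return s.x,r(s.x).reshape(-1,2)
def overlay(img,cam,boxes,x0,y0,x1,y1,s,name,M=None):
    c=cv2.resize(img[y0:y1,x0:x1,::-1],None,fx=s,fy=s,interpolation=cv2.INTER_CUBIC)
    for p,b,col in boxes:
        P=[(x,y,z) for x in b[:2] for y in b[2:4] for z in b[4:]]
        q=(C[cam].proj(T(p,P))-[x0,y0]+.5)*s
        for i in range(8):
            for k in(1,2,4):
                if not i&k: cv2.line(c,tuple(int(a) for a in q[i]),tuple(int(a) for a in q[i|k]),col,1,cv2.LINE_AA)
    cv2.imwrite(name,c)
def hanger(p,z0=0,y=0,col=(255,0,0)):
    return [(p,(a,b,y-5,y+5,z0+e,z0+f),col) for a,b,e,f in((-26,34,0,12),(-62,-20,98,118),(-20,-10,98,149),(10,20,110,149),(-20,20,142,149))]
E
cat > f1.py <<'E'
from fit import *
R=[("top",169.5,205.5,(95,90,300)),("top",276,176,(95,-200,300)),("top",178.5,255,(-43,90,345)),("top",289.5,223,(-43,-200,345)),
("top",170,275.5,(-45,205,12)),("top",295,239.5,(-45,-205,12)),("top",157.5,230,(105,205,12)),
("scene",342.7,221.7,(-35,-200,300)),("scene",495,215,(95,90,300)),("scene",379,264,(95,-200,300)),("scene",342.7,204.3,(-43,-200,345)),("scene",460,161.7,(-43,90,345)),
("scene",366.7,349,(105,-205,12)),("scene",502.7,283,(105,205,12)),("scene",334.3,303.3,(-45,-205,12))]
p,r=fit(R,[.55,.15,.2]); print(p,np.degrees(p[2])); print(np.round(r,1))
rack=p
for cam,u,v,x in(("top",205.7,194.2,95),("top",217.5,239.5,-35)):
    w=C[cam].atz(u,v,.300)-[p[0],p[1],0]; print("clip y",(-np.sin(p[2])*w[0]+np.cos(p[2])*w[1])*1000, (np.cos(p[2])*w[0]+np.sin(p[2])*w[1])*1000)
a=cv2.imread("pics/scene0.png")[:,:,::-1];b=cv2.imread("pics/top0.png")[:,:,::-1]
bx=[(p,(-45,105,-205,205,0,12),(0,255,0)),(p,(-43,95,-200,90,282,300),(0,0,255)),(p,(-43,-35,-200,90,282,345),(255,255,0)),(p,(-7,7,-188,188,243,257),(255,0,255)),(p,(-11,11,188,202,0,265),(0,255,255))]
overlay(a,"scene",bx,320,140,520,350,3,"pics/o_s_rack.png");overlay(b,"top",bx,130,160,310,290,4,"pics/o_t_rack.png")
H=lambda x,y,z,s=0:(x,y,95+z)
f=lambda u,v:(310+u/5,190+v/5); g=lambda u,v:(170+u/4,200+v/4)
S=[]
for y,t,k in((0,(285,341),(412,240)),(75,(195,232),(322,133)),(-75,(373,450),(500,350))):
    S.append(("top",*f(*t),(-62,y,213)));S.append(("top",*f(*k),(20,y,244)))
p,r=fit(S,[.55,-.25,-.9]); print(p,np.degrees(p[2]));print(np.round(r,1))
bx=sum([hanger(p,95,y,c) for y,c in((0,(255,0,0)),(75,(0,255,0)),(-75,(0,0,255)))],[])+[(p,(-50,50,-95,95,95,119),(0,255,255)),(p,(-60,60,-100,100,0,8),(0,255,255))]
overlay(a,"scene",bx,170,200,320,350,4,"pics/o_s_stand.png");overlay(b,"top",bx,310,190,430,310,5,"pics/o_t_stand.png")
E
python3 f1.py
```

```text
[0.55778803 0.19441864 0.28043581] 16.067788544500992
[[-1.4 -0.4]
 [ 0.  -1.5]
 [-1.5 -0.5]
 [ 0.5 -1. ]
 [-0.8 -0.1]
 [ 0.7 -0.7]
 [-0.2 -0.4]
 [ 0.3 -0.3]
 [ 1.  -1.3]
 [-0.8  0.6]
 [-0.7 -1.5]
 [-2.2 -2.5]
 [-0.3  0.3]
 [ 0.3 -0.8]
 [-0.6 -1.2]]
clip y -10.636158316308295 95.70109682223249
clip y -9.109454997137119 -27.23050270338643
[ 0.5304516  -0.26462116 -0.90407617] -51.79974905316044
[[ 0.1 -0.1]
 [-0.4  0.2]
 [ 0.9  0.4]
 [-0.   0. ]
 [-0.2 -0.5]
 [-0.2 -0. ]]
```

View pics/o_s_rack.png

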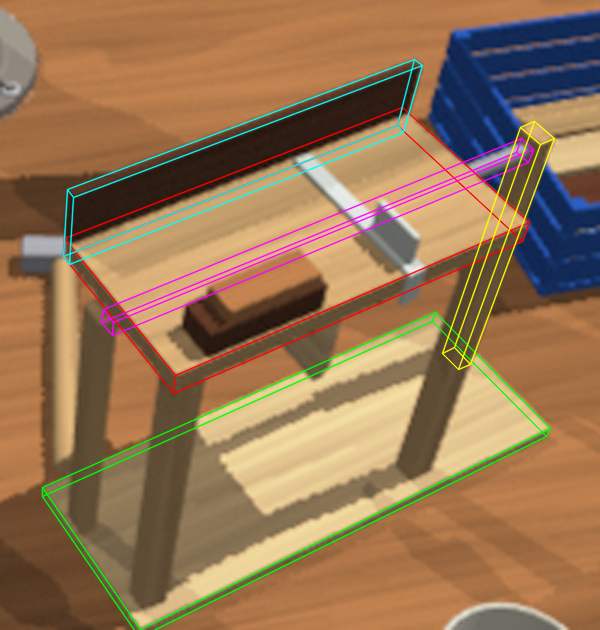

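View pics/o_t_rack.png

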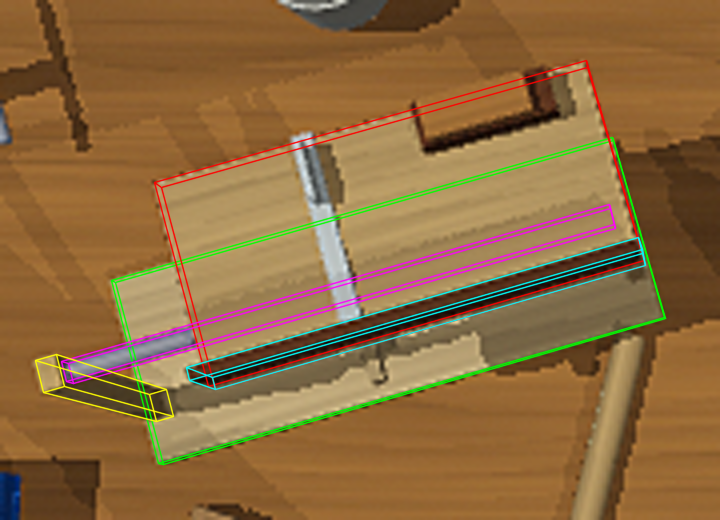

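View pics/o_s_stand.png

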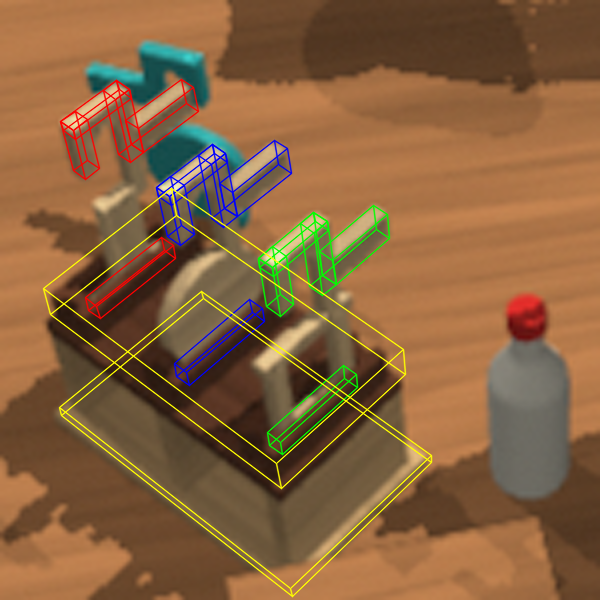

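View pics/o_t_stand.png

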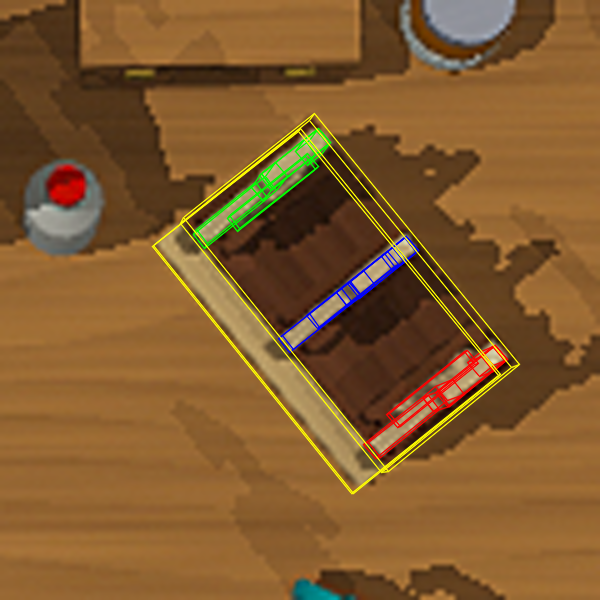

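```bash
cat > tgt.py <<'E'
from fit import *
from scipy.spatial.transform import Rotation as Ro
HP=0.0187
rack=np.array([0.55779,0.19442,0.28044]); stand=np.array([0.53045,-0.26462,-0.90408])
def obsR(o): q=o["tool_rot"]; return Ro.from_quat([q[1],q[2],q[3],q[0]])
def tool(yaw,th,flip=1):  # tool x = sin th * fwd - cos th*z ; tool z = along +-local y
    f=np.array([np.cos(yaw),np.sin(yaw),0]);x=np.sin(th)*f-np.cos(th)*np.array([0,0,1]);z=flip*np.array([-np.sin(yaw),np.cos(yaw),0])
    return Ro.from_matrix(np.c_[x,np.cross(z,x),z])
def delta(o,gp,R):
    "grasp point gp (m) and R -> slide mm, turn"
    tcp=gp+R.apply([HP,0,0]); return np.round((tcp-o["eef_pos"])*1000,1),np.round((R*obsR(o).inv()).as_rotvec(),3)
def grasp(p,L): return T(p,[L])[0]
E
python3 - <<'E'
from tgt import *
o=bot.get_obs(); print([a for a in dir(bot) if a[0]!='_'])
print(obsR(o).as_matrix().round(3))
for fl in(1,-1):
    R=tool(rack[2],np.radians(48),fl)
    print(fl,delta(o,grasp(rack,(-46,-10,230)),R), grasp(rack,(-46,-10,230)))
w=C["top"].atz(224.5,254,.235); d=w[:2]-rack[:2];c,s=np.cos(rack[2]),np.sin(rack[2]); print("sq tab tip rack xy",(c*d[0]+s*d[1])*1e3,(-s*d[0]+c*d[1])*1e3)
print("glue",C["top"].atz(323,229,.155),"crate",C["top"].atz(133,278,.1),C["top"].atz(5,278,.1))
E
```

```text
['PlanningError', 'get_obs', 'hand_in', 'hold_point_z', 'read_camera']
[[-0.    -0.951  0.311]
 [-0.001  0.311  0.951]
 [-1.    -0.    -0.001]]
1 (array([ 320.2, -465.4,  -13.2]), array([-0.014, -0.85 ,  0.561])) [0.51635483 0.17207885 0.23      ]
-1 (array([ 320.2, -465.4,  -13.2]), array([ 1.097, -0.021, -2.356])) [0.51635483 0.17207885 0.23      ]
sq tab tip rack xy -59.41715795996272 -7.728570074860663
glue [ 0.58137437 -0.09729528  0.155     ] crate [0.44594591 0.4604461  0.1       ] [0.4476969  0.83390812 0.1       ]
```

>>> drive_tool --slide '[[0,0,50],[0,0,100],[0,-30,140],[20,-70,165],[40,-110,180],[65,-155,190],[90,-200,200],[115,-245,200],[140,-290,200],[140,-290,200]]' --turn '[[0,0,0],[0,0,0],[0,-0.05,0.03],[0,-0.15,0.1],[0,-0.25,0.17],[0,-0.35,0.24],[0,-0.45,0.3],[0,-0.55,0.36],[0,-0.65,0.42],[0,-0.65,0.42]]' --gripper '[0.6,0.6,0.6,0.6,0.6,0.6,0.6,0.6,0.6,0.6]'

```text
t: 1.2
eef_pos: [0.3503, 0.3433, 0.427]
tool_rot: [-0.625, 0.635, -0.266, -0.368]
contact_force: [-0.5, -0.3, -0.3]
gripper_width: 0.596
```

```bash
cat > kin.py <<'E'
from tgt import *
import json
LO=np.array([-2.96,-.34,-1.41,.24,-1.37,.17,-2.96]);HI=np.array([2.96,2.1,1.46,2.44,4.51,1.92,2.96])
def rot(ax,a): return Ro.from_euler(ax,a)
def fk(q,P):
    h,a,b,L,y0,dx,Ty=P
    R=rot('z',y0+q[0]);p=np.array([0,0,h]);R=R*rot('y',q[1])*rot('z',q[2]);p=p+R.apply([0,0,a]);R=R*rot('y',q[3])*rot('z',q[4]);p=p+R.apply([0,0,b]);R=R*rot('y',q[5])*rot('z',q[6])
    p=p+R.apply([0,0,L]); T6=Ro.from_matrix(np.array([[0,0,1],[0,1,0],[-1,0,0]]).T) ; return p,R,
E
python3 - <<'E'
from kin import *
o=bot.get_obs(); 
q0=np.array([-1.36309991,0.47777914,0.02232538,1.55646246,-0.01151145,1.10926829,-0.08308211]);p0=np.array([0.20945677,0.64106112,0.23033482]);R0=Ro.from_quat([-0.41557556,0.57287854,0.41476807,0.57190435])
D=[(q0,p0,R0),(o["q"],o["eef_pos"],obsR(o))]
print(o["q"])
def res(P):
    return np.concatenate([fk(q,P)[0]-p for q,p,R in D])
s=least_squares(res,[.35,.45,.45,.3,2.617,0,0]);print(s.x,res(s.x))
for q,p,R in D: print((fk(q,s.x)[1].inv()*R).as_matrix().round(3))
json.dump([o["q"].tolist()],open("d.json","w"))
E
```

```text
[-1.35640037 -0.2278973   0.06703284  2.06809499  0.66790426  1.06983259
  0.13824942]
[-0.06376582  0.2728129   0.62691957 -0.40235658  2.57307084  0.
  0.        ] [ 0.01989838  0.00647634  0.07033647 -0.02425241  0.00877579 -0.07033574]
[[ 0.    -0.063 -0.998]
 [-0.     0.998 -0.063]
 [ 1.     0.    -0.   ]]
[[-0.431  0.605 -0.67 ]
 [-0.789  0.108  0.605]
 [ 0.438  0.789  0.431]]
```

```bash
python3 - <<'E'
from kin import *
import itertools
o=bot.get_obs()
q0=np.array([-1.36309991,0.47777914,0.02232538,1.55646246,-0.01151145,1.10926829,-0.08308211]);p0=np.array([0.20945677,0.64106112,0.23033482]);R0=Ro.from_quat([-0.41557556,0.57287854,0.41476807,0.57190435])
D=[(q0,p0,R0),(o["q"],o["eef_pos"],obsR(o))]
out=[]
for sg in itertools.product([1,-1],repeat=7):
    sg=np.array(sg)
    A=[fk(sg*q,[.3,.4,.4,.2,0,0,0])[1] for q,_,_ in D]
    # Robs = Rz(y0) A_i X ; relative: R1 R0^-1 = Rz A1 A0^-1 Rz^-1
    M=D[1][2]*D[0][2].inv(); N=A[1]*A[0].inv()
    a,b=M.as_rotvec(),N.as_rotvec(); out.append((abs(a[2]-b[2])+abs(np.hypot(*a[:2])-np.hypot(*b[:2])),tuple(sg),np.arctan2(a[1],a[0])-np.arctan2(b[1],b[0])))
out.sort(); 
for e,sg,y in out[:10]:
    def res(P):
        P=np.r_[P,[y,0,0]]; return np.concatenate([fk(np.array(sg)*q,P)[0]-p for q,p,R in D])
    s=least_squares(res,[.35,.45,.45,.3]);print(round(e,4),sg,round(y,3),s.x.round(3),s.cost)
E
```

```text
0.0 (np.int64(-1), np.int64(-1), np.int64(-1), np.int64(-1), np.int64(-1), np.int64(-1), np.int64(-1)) -3.142 [0.344 0.577 0.453 0.434] 0.0020920887199428052
0.0 (np.int64(-1), np.int64(1), np.int64(-1), np.int64(1), np.int64(-1), np.int64(1), np.int64(-1)) -0.0 [0.344 0.577 0.453 0.434] 0.0020920887199428017
0.0132 (np.int64(1), np.int64(-1), np.int64(-1), np.int64(-1), np.int64(-1), np.int64(-1), np.int64(-1)) -0.422 [0.343 0.581 0.45  0.439] 0.00183529377288907
0.0132 (np.int64(1), np.int64(1), np.int64(-1), np.int64(1), np.int64(-1), np.int64(1), np.int64(-1)) -3.564 [0.343 0.581 0.45  0.439] 0.001835293772889043
0.1399 (np.int64(-1), np.int64(-1), np.int64(1), np.int64(-1), np.int64(-1), np.int64(-1), np.int64(-1)) -3.207 [0.333 0.622 0.43  0.482] 0.0015927274991782564
0.1399 (np.int64(-1), np.int64(1), np.int64(1), np.int64(1), np.int64(-1), np.int64(1), np.int64(-1)) -0.065 [0.333 0.622 0.43  0.482] 0.0015927274991782536
0.1448 (np.int64(1), np.int64(-1), np.int64(1), np.int64(-1), np.int64(-1), np.int64(1), np.int64(1)) -0.432 [ 0.376  0.606  0.895 -0.517] 0.004241345566337629
0.1448 (np.int64(1), np.int64(1), np.int64(1), np.int64(1), np.int64(-1), np.int64(-1), np.int64(1)) -3.574 [ 0.376  0.606  0.895 -0.517] 0.004241345566337613
0.1524 (np.int64(-1), np.int64(-1), np.int64(1), np.int64(-1), np.int64(-1), np.int64(1), np.int64(1)) -3.151 [ 0.377  0.601  0.892 -0.513] 0.004582159439180762
0.1524 (np.int64(-1), np.int64(1), np.int64(1), np.int64(1), np.int64(-1), np.int64(-1), np.int64(1)) -0.01 [ 0.377  0.601  0.892 -0.513] 0.004582159439180781
```

```bash
python3 - <<'E'
from tgt import *
o=bot.get_obs()
R=tool(rack[2],np.radians(48)); x=R.apply([1,0,0])
for b in(.1,.06,0): print(delta(o,grasp(rack,(-46,-9,230))-b*x,R))
E
```

```text
(array([ 107.7, -187. , -142.6]), array([-0.011, -0.203,  0.14 ]))
(array([ 136.3, -178.8, -169.4]), array([-0.011, -0.203,  0.14 ]))
(array([ 179.2, -166.4, -209.6]), array([-0.011, -0.203,  0.14 ]))
```

>>> drive_tool --slide '[[20,-45,0],[35,-90,0],[50,-130,-10],[70,-165,-35],[85,-187,-65],[95,-187,-100],[107,-187,-142],[107,-187,-142],[107,-187,-142]]' --turn '[[0,-0.05,0.04],[0,-0.1,0.08],[-0.01,-0.15,0.12],[-0.011,-0.203,0.14],[-0.011,-0.203,0.14],[-0.011,-0.203,0.14],[-0.011,-0.203,0.14],[-0.011,-0.203,0.14],[-0.011,-0.203,0.14]]' --gripper '[0.5,0.5,0.5,0.5,0.5,0.5,0.5,0.5,0.5]'

```text
t: 2.1
eef_pos: [0.4697, 0.1666, 0.299]
tool_rot: [-0.615, 0.69, -0.168, -0.344]
contact_force: [2.2, 26.6, 3.7]
gripper_width: 0.504
```

```bash
python3 - <<'E'
from tgt import *
o=bot.get_obs(); print(o["q"],o["eef_pos"])
R=tool(rack[2],np.radians(48)); x=R.apply([1,0,0])
for b in(.1,.06,0): print(delta(o,grasp(rack,(-46,-9,230))-b*x,R))
for n in("top","scene"):
    a=bot.read_camera(n)["color"]; cv2.imwrite(f"pics/{n}1.png",a[:,:,::-1])
    crop(a,*((130,160,310,290,4) if n=="top" else (320,100,520,300,3)),f"pics/{n}1c.png")
E
```

```text
[-0.05741397 -0.1941091  -0.50255134  2.43364808  1.0188924   0.16870319
  0.30270501] [0.4696562  0.16661893 0.29896591]
(array([-11.6, -10.3, -14.6]), array([ 0.011, -0.013,  0.008]))
(array([ 16.9,  -2.1, -41.3]), array([ 0.011, -0.013,  0.008]))
(array([ 59.8,  10.3, -81.5]), array([ 0.011, -0.013,  0.008]))
```

View pics/top1c.png

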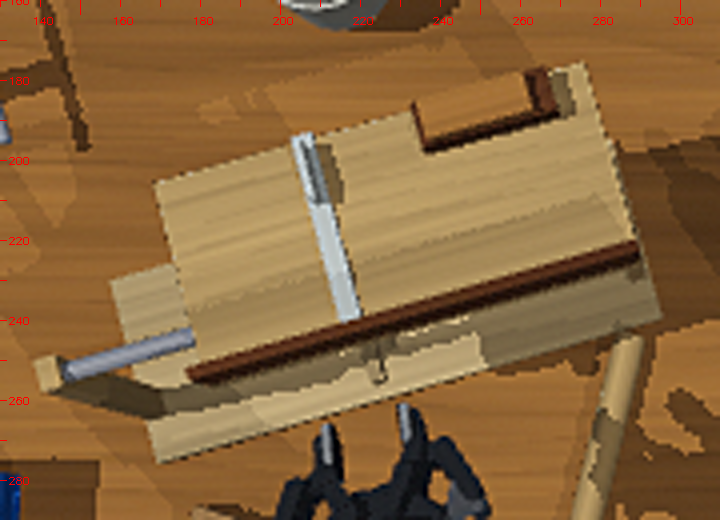

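View pics/scene1.png

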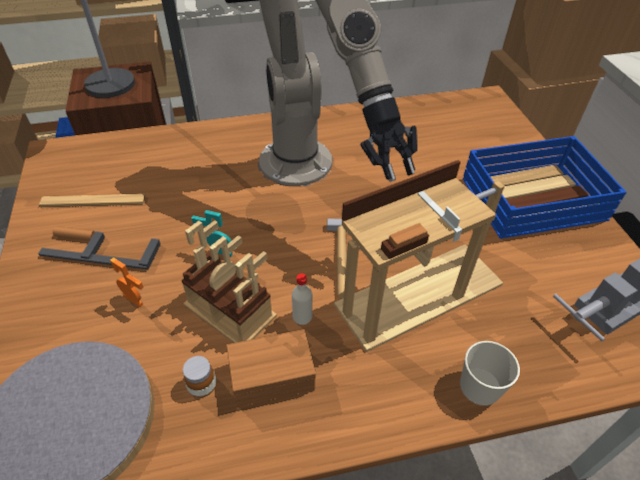

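```bash
python3 - <<'E'
from tgt import *
o=bot.get_obs()
R=tool(rack[2],np.radians(45)); x=R.apply([1,0,0])
for b in(.06,.05,.02,0): print(delta(o,grasp(rack,(-49,-8.5,231))-b*x,R))
E
```

```text
(array([ 14.4,   5. , -35.1]), array([0.002, 0.031, 0.022]))
(array([ 21.2,   7. , -42.2]), array([0.002, 0.031, 0.022]))
(array([ 41.5,  12.8, -63.4]), array([0.002, 0.031, 0.022]))
(array([ 55.1,  16.8, -77.5]), array([0.002, 0.031, 0.022]))
```

>>> drive_tool --slide '[[5,2,-12],[10,4,-24],[16,6,-34],[21,7,-42],[21,7,-42],[21,7,-42]]' --turn '[[0.002,0.031,0.022],[0.002,0.031,0.022],[0.002,0.031,0.022],[0.002,0.031,0.022],[0.002,0.031,0.022],[0.002,0.031,0.022]]' --gripper '[0.5,0.5,0.5,0.5,0.5,0.5]'

```text
t: 2.8
eef_pos: [0.4917, 0.1667, 0.2534]
tool_rot: [-0.609, 0.684, -0.177, -0.359]
contact_force: [-0.2, 0.1, -0.2]
gripper_width: 0.498
```

```bash
python3 - <<'E'
from tgt import *
o=bot.get_obs(); print(o["q"])
R=tool(rack[2],np.radians(45)); x=R.apply([1,0,0])
for b in(.05,.02,0): print(delta(o,grasp(rack,(-49,-8.5,231))-b*x,R))
E
```

```text
[-0.04861449 -0.05378159 -0.5005708   2.4347361   1.62583764  0.16964059
 -0.26655881]
(array([ 0.1, -0.1, -0.3]), array([-0.   , -0.001,  0.   ]))
(array([ 20.5,   5.8, -21.5]), array([-0.   , -0.001,  0.   ]))
(array([ 34.1,   9.7, -35.7]), array([-0.   , -0.001,  0.   ]))
```

>>> drive_tool --slide '[[9,2,-9],[17,5,-18],[26,7,-27],[34,9,-36],[34,9,-36],[34,9,-36]]' --turn '[[0,0,0],[0,0,0],[0,0,0],[0,0,0],[0,0,0],[0,0,0]]' --gripper '[0.5,0.5,0.5,0.5,0.5,0.5]'

```text
t: 3.4
eef_pos: [0.5254, 0.1759, 0.2178]
tool_rot: [-0.609, 0.684, -0.177, -0.36]
contact_force: [0.5, 0.9, 0.0]
gripper_width: 0.5
```

```bash
python3 - <<'E'
from tgt import *
o=bot.get_obs(); print(o["q"])
R=tool(rack[2],np.radians(45)); x=R.apply([1,0,0])
for b in(0,): print(delta(o,grasp(rack,(-49,-8.5,231))-b*x,R))
a=bot.read_camera("top")["color"];crop(a,170,190,290,290,6,"pics/top2c.png")
E
```

```text
[-0.0663447   0.09452769 -0.49231591  2.4089732   2.06068693  0.25652866
 -0.67054964]
(array([ 0.3,  0.5, -0.1]), array([-0.   , -0.001,  0.   ]))
```

View pics/top2c.png

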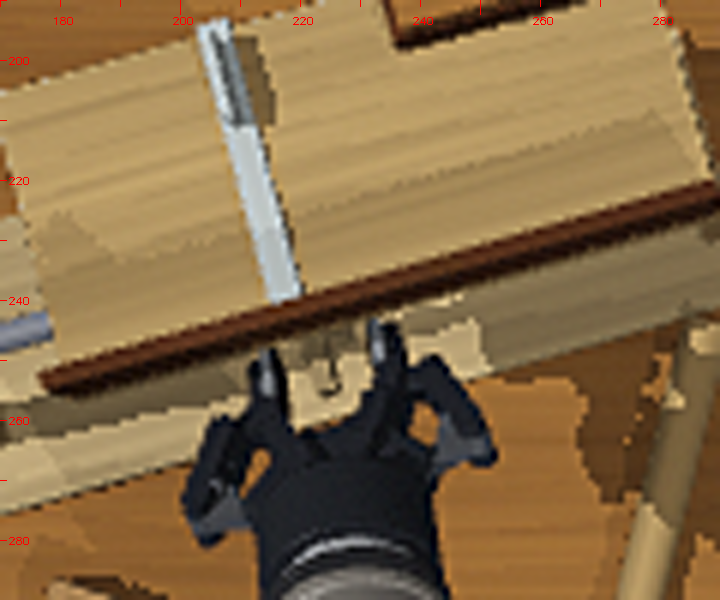

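>>> drive_tool --slide '[[0,0,0],[0,0,0],[0,0,0],[0,0,0],[0,0,0]]' --turn '[[0,0,0],[0,0,0],[0,0,0],[0,0,0],[0,0,0]]' --gripper '[0.3,0.1,0,0,0]' --squeeze 40

```text
t: 3.95
eef_pos: [0.5255, 0.176, 0.2185]
tool_rot: [-0.609, 0.685, -0.176, -0.359]
contact_force: [-3.1, -0.1, 4.7]
gripper_width: 0.11
```

>>> drive_tool --slide '[[2,-8,1],[6,-19,1],[10,-35,1],[15,-53,1],[21,-72,1],[26,-90,1],[31,-108,1],[35,-123,1],[38,-132,1],[38,-132,1]]' --turn '[[0,0,0],[0,0,0],[0,0,0],[0,0,0],[0,0,0],[0,0,0],[0,0,0],[0,0,0],[0,0,0],[0,0,0]]' --gripper '[0,0,0,0,0,0,0,0,0,0]'

```text
t: 4.95
eef_pos: [0.5646, 0.0377, 0.2194]
tool_rot: [-0.612, 0.683, -0.18, -0.356]
contact_force: [-0.3, -0.6, -1.5]
gripper_width: 0.107
```

```bash
python3 - <<'E'
from tgt import *
o=bot.get_obs(); print(o["q"],o["contact_force"],o["torque"])
R=tool(rack[2],np.radians(45)); print(delta(o,grasp(rack,(-49,-160,231)),R))
for n,b in(("top",(200,170,320,270,6)),("scene",(320,120,470,290,4))):
    a=bot.read_camera(n)["color"];crop(a,*b,f"pics/{n}3c.png")
E
```

```text
[ 1.03610922  0.29863618 -1.2448941   2.3396918   2.12527225  0.17108841
 -0.30921698] [-0.31379511 -0.64429962 -1.47856334] [-0.33467542  0.97547834 -0.02637588]
(array([ 3.1, -6.9, -1.6]), array([-0.002,  0.001,  0.011]))
```

View pics/top3c.png

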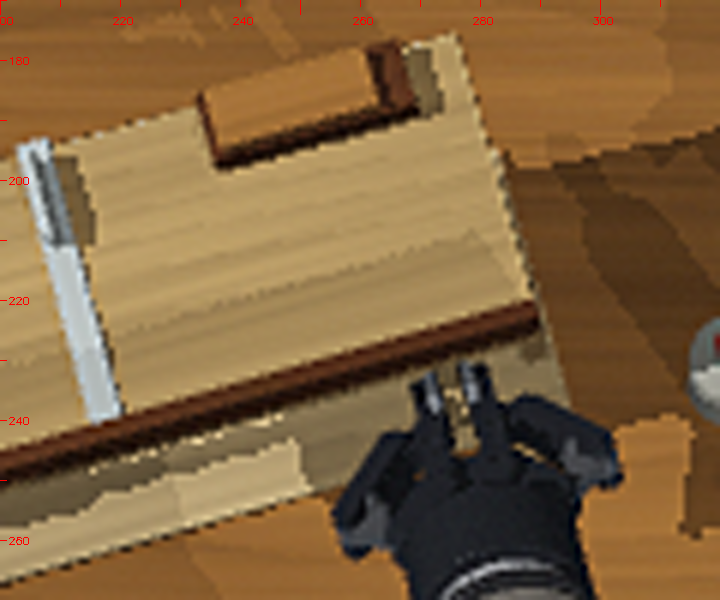

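View pics/scene3c.png

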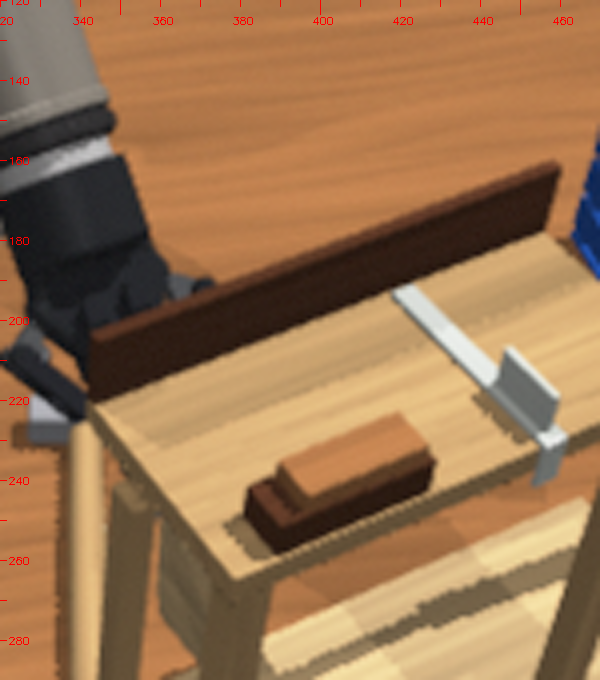

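>>> drive_tool --slide '[[0.6,-2,-0.5],[1.1,-4,-1],[1.7,-6,-1],[2.1,-7.5,-1],[2.1,-7.5,-1]]' --turn '[[0,0,0.01],[0,0,0.01],[0,0,0.01],[0,0,0.01],[0,0,0.01]]' --gripper '[0,0,0,0,0]'

```text
t: 5.55
eef_pos: [0.5654, 0.0348, 0.2178]
tool_rot: [-0.609, 0.684, -0.174, -0.362]
contact_force: [0.1, -1.0, -0.8]
gripper_width: 0.108
```

```bash
python3 - <<'E'
from tgt import *
o=bot.get_obs(); print(o["q"],o["joint_vel"].round(3),o["contact_force"],o["torque"])
R=tool(rack[2],np.radians(45)); print(delta(o,grasp(rack,(-49,-160,231)),R))
E
```

```text
[ 1.06948573  0.32599802 -1.27159091  2.33454943  2.07843333  0.16970296
 -0.22445155] [ 0.007 -0.002 -0.005  0.     0.009 -0.002 -0.011] [ 0.07602521 -0.99704282 -0.75902572] [-0.33270734  0.96589165 -0.01312178]
(array([ 2.3, -4. , -0.1]), array([-0.002, -0.001, -0.006]))
```

>>> drive_tool --slide '[[-0.8,-1,1],[-1.2,-2,2],[-0.6,-3.5,2],[0,-5,2],[0.2,-6,2],[0.2,-6,2]]' --turn '[[-0.007,0.024,0],[-0.014,0.048,0],[-0.014,0.048,-0.005],[-0.014,0.048,-0.005],[-0.014,0.048,-0.005],[-0.014,0.048,-0.005]]' --gripper '[0,0,0,0,0,0]'

```text
t: 6.15
eef_pos: [0.5655, 0.0309, 0.2202]
tool_rot: [-0.6, 0.68, -0.191, -0.376]
contact_force: [-1.2, 5.5, 0.4]
gripper_width: 0.11
```

```bash
python3 - <<'E'
from tgt import *
o=bot.get_obs(); print(o["q"],o["contact_force"],o["torque"])
R=tool(rack[2],np.radians(45)); print(delta(o,grasp(rack,(-49,-160,231)),R))
E
```

```text
[ 1.09809505  0.32910775 -1.3046763   2.29943667  1.52895791  0.17009378
  0.32345745] [-1.20969381  5.54217051  0.35403836] [0.5099679  0.66153675 0.89853365]
(array([ 2.2, -0.1, -2.5]), array([ 0.011, -0.048, -0.006]))
```

>>> drive_tool --slide '[[0.3,-1,0],[0.6,-2,0],[0.6,-2,0]]' --turn '[[0,0,0],[0,0,0],[0,0,0]]' --gripper '[0,0,0]'

```text
t: 6.45
eef_pos: [0.5656, 0.0307, 0.2202]
tool_rot: [-0.6, 0.68, -0.19, -0.378]
contact_force: [-2.2, 6.3, 0.9]
gripper_width: 0.108
```

```bash
python3 - <<'E'
from tgt import *
o=bot.get_obs(); print(o["q"],o["contact_force"],o["torque"])
R=tool(rack[2],np.radians(45)); print(delta(o,grasp(rack,(-49,-160,231)),R))
E
```

```text
[ 1.1050528   0.33459777 -1.31082809  2.29860066  1.52140006  0.17017645
  0.33780358] [-2.21308285  6.32618655  0.85407799] [0.59655228 0.86857484 1.13887369]
(array([ 2.1,  0. , -2.5]), array([ 0.009, -0.048, -0.01 ]))
```

>>> drive_tool --slide '[[0,0,0],[0,0,0],[0,0,0],[-3,-1,3],[-10,-3,10],[-19,-6,20],[-28,-8,30],[-38,-11,40],[-45,-13,50],[-45,-13,50]]' --turn '[[0,0,0],[0,0,0],[0,0,0],[0,0,0],[0,0,0],[0,0,0],[0,0,0],[0,0,0],[0,0,0],[0,0,0]]' --gripper '[0.3,0.4,0.4,0.4,0.4,0.4,0.4,0.4,0.4,0.4]'

```text
t: 7.45
eef_pos: [0.5313, 0.0068, 0.2325]
tool_rot: [-0.578, 0.676, -0.233, -0.394]
contact_force: [-0.0, -0.8, -0.9]
gripper_width: 0.398
```

```bash
python3 - <<'E'
from tgt import *
o=bot.get_obs(); print(o["q"],o["contact_force"],o["torque"],o["eef_pos"])
for n,b in(("top",(200,170,320,270,6)),("scene",(320,120,470,290,4))):
    a=bot.read_camera(n)["color"];crop(a,*b,f"pics/{n}4c.png")
E
```

```text
[ 1.2702886   0.2020308  -1.39451851  2.28884209  0.47713857  0.19950365
  1.3503371 ] [-0.03697754 -0.78385603 -0.89656841] [-0.12121589  0.66273306 -0.00232839] [0.53130335 0.00683217 0.2325113 ]
```

View pics/top4c.png

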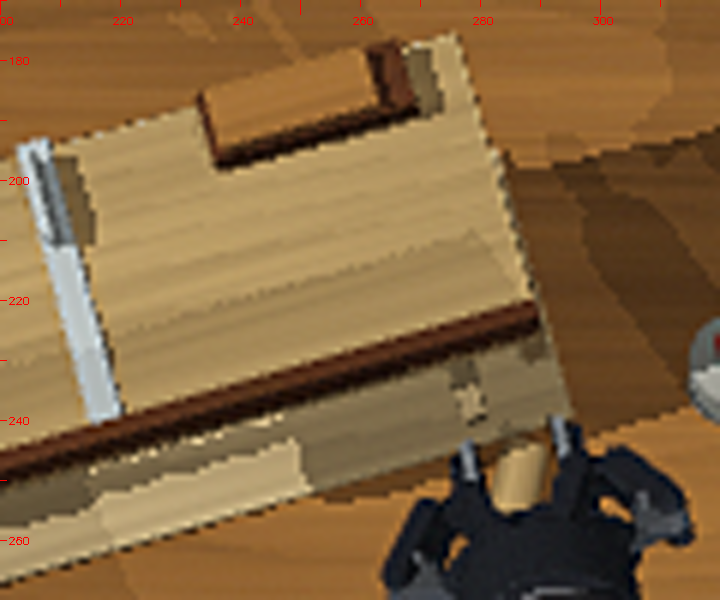

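View pics/scene4c.png

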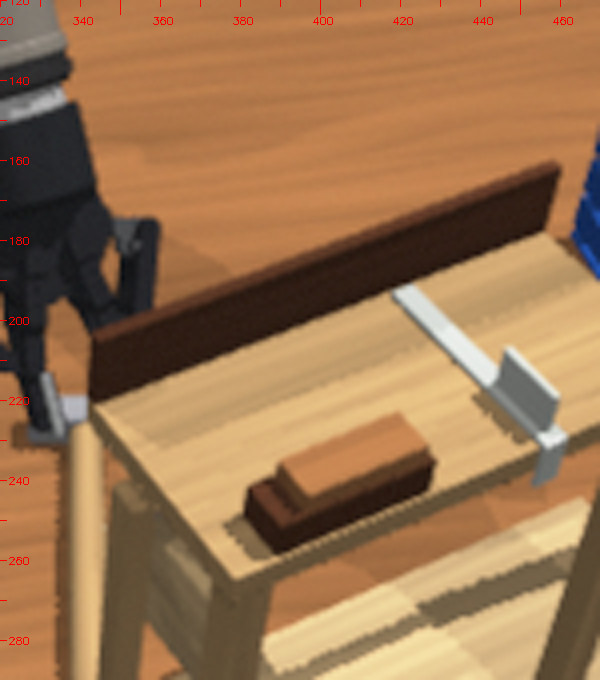

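```bash
python3 - <<'E'
from tgt import *
for y in(-8,-155,-160): print(y,C["top"].proj(T(rack,[(-62,y-5,220),(-62,y-5,240),(-62,y+5,240),(-62,y+5,220)])).round(1))
E
```

```text
-8 [[227.5 254.9]
 [226.3 254.2]
 [222.7 255.2]
 [224.  255.9]]
-155 [[279.6 239.8]
 [279.1 238.9]
 [275.6 240. ]
 [276.  240.9]]
-160 [[281.3 239.3]
 [280.9 238.4]
 [277.3 239.4]
 [277.8 240.3]]
```

```bash
cat > kin.py <<'E'
from tgt import *
LO=np.array([-2.96,-.34,-1.41,.24,-1.37,.17,-2.96]);HI=np.array([2.96,2.1,1.46,2.44,4.51,1.92,2.96])
SG=np.array([-1,1,-1,1,-1,1,-1]);AX="zyzyzyz"
def fk(q,P):
    P=np.array(P).reshape(8,3);R=Ro.identity();p=P[0]*1
    for i in range(7):
        R=R*Ro.from_euler(AX[i],SG[i]*q[i]); p=p+R.apply(P[i+1])
    return p,R
E
python3 - <<'E'
from kin import *
D=[([-1.36309991,0.47777914,0.02232538,1.55646246,-0.01151145,1.10926829,-0.08308211],[0.20945677,0.64106112,0.23033482]),
([-1.35640037,-0.2278973,0.06703284,2.06809499,0.66790426,1.06983259,0.13824942],[0.3503,0.3433,0.427]),
([-0.05741397,-0.1941091,-0.50255134,2.43364808,1.0188924,0.16870319,0.30270501],[0.4696562,0.16661893,0.29896591]),
([-0.04861449,-0.05378159,-0.5005708,2.4347361,1.62583764,0.16964059,-0.26655881],[0.4917,0.1667,0.2534]),
([-0.0663447,0.09452769,-0.49231591,2.4089732,2.06068693,0.25652866,-0.67054964],[0.5254,0.1759,0.2178]),
([1.03610922,0.29863618,-1.2448941,2.3396918,2.12527225,0.17108841,-0.30921698],[0.5646,0.0377,0.2194]),
([1.06948573,0.32599802,-1.27159091,2.33454943,2.07843333,0.16970296,-0.22445155],[0.5654,0.0348,0.2178]),
([1.09809505,0.32910775,-1.3046763,2.29943667,1.52895791,0.17009378,0.32345745],[0.5655,0.0309,0.2202]),
([1.1050528,0.33459777,-1.31082809,2.29860066,1.52140006,0.17017645,0.33780358],[0.5656,0.0307,0.2202]),
([1.2702886,0.2020308,-1.39451851,2.28884209,0.47713857,0.19950365,1.3503371],[0.53130335,0.00683217,0.2325113])]
P0=np.zeros((8,3));P0[0,2]=.3;P0[3,2]=.45;P0[5,2]=.45;P0[7,2]=.35
def res(P): return np.concatenate([np.concatenate([fk(q,P)[0]-p for q,p in D]),1e-3*(P-P0.ravel())*np.where(P0.ravel(),.0,1)])
s=least_squares(res,P0.ravel());print(s.x.reshape(8,3).round(3)); print(np.abs(res(s.x)[:30]).max()); np.save("P.npy",s.x)
o=bot.get_obs(); X=fk(o["q"],s.x)[1].inv()*obsR(o); print(X.as_matrix().round(3))
E
```

```text
[[ 0.    -0.     0.287]
 [-0.    -0.015  0.   ]
 [ 0.    -0.015  0.   ]
 [-0.    -0.016  0.542]
 [-0.    -0.016 -0.   ]
 [ 0.    -0.     0.473]
 [-0.    -0.     0.   ]
 [-0.     0.     0.327]]
4.142398656814539e-05
[[ 0.  0. -1.]
 [ 0.  1.  0.]
 [ 1.  0.  0.]]
```

```bash
cat >> kin.py <<'E'
P=np.load("P.npy") if __import__("os").path.exists("P.npy") else None
X=Ro.from_matrix([[0,0,-1],[0,1,0],[1,0,0]])
def pose(q): p,R=fk(q,P); return p,R*X
def ik(tcp,R,seed,w=1e-3,m=.02):
    mid=seed
    def r(q):
        p,Rq=pose(q); return np.r_[(p-tcp)*10,(R*Rq.inv()).as_rotvec()*3,w*(q-mid)]
    s=least_squares(r,np.clip(seed,LO+m+1e-3,HI-m-1e-3),bounds=(LO+m,HI-m)); e=r(s.x); return s.x,np.linalg.norm(e[:3])*100,np.linalg.norm(e[3:6])/3
def best(tcp,R,n=30,seed=0,m=.02):
    rng=np.random.default_rng(seed);out=[]
    for i in range(n):
        q,a,b=ik(tcp,R,LO+(HI-LO)*rng.random(7),m=m)
        if a<1 and b<.01: out.append(q)
    return out
E
python3 - <<'E'
from kin import *
for name,p,z,ys in(("stand",stand,95+108,[0]),("rack",rack,230,[139,60,-9])):
  for y in ys:
    for th in(30,40,45,50):
      R=tool(p[2],np.radians(th)); x=R.apply([1,0,0])
      for back in((0,.08)):
        tcp=grasp(p,(-48,y,z))+x*(HP-back)
        o=best(tcp,R,20)
        print(name,y,th,back,len(o),tcp.round(3));
        if o:
            o=np.array(o); k=np.argsort(np.abs(o[:,2]))[:3]; print(o[k].round(2))
E
```

```text
stand 0 30 0 12 [ 0.507 -0.234  0.187]
[[ 0.22  0.18 -0.12  2.22  0.87  0.52  0.05]
 [-0.36  0.19  0.52  2.25  0.68  0.42  0.22]
 [ 0.64  0.23 -0.59  2.19  0.99  0.61 -0.04]]
stand 0 30 0.08 11 [ 0.482 -0.203  0.256]
[[ 0.32  0.03 -0.29  2.2   0.68  0.67  0.21]
 [ 0.42  0.04 -0.39  2.19  0.69  0.68  0.2 ]
 [ 0.43  0.04 -0.41  2.19  0.69  0.68  0.2 ]]
stand 0 40 0 12 [ 0.508 -0.236  0.189]
[[ 0.3   0.2  -0.3   2.31  1.35  0.59 -0.47]
 [ 0.36  0.21 -0.37  2.3   1.36  0.61 -0.47]
 [ 0.51  0.22 -0.53  2.29  1.38  0.65 -0.48]]
stand 0 40 0.08 12 [ 0.476 -0.196  0.25 ]
[[ 0.27  0.02 -0.36  2.32  1.06  0.67 -0.24]
 [ 0.3   0.03 -0.39  2.31  1.06  0.68 -0.24]
 [ 0.32  0.03 -0.41  2.31  1.06  0.68 -0.24]]
stand 0 45 0 13 [ 0.509 -0.237  0.19 ]
[[ 0.27  0.22 -0.32  2.35  1.54  0.67 -0.68]
 [ 0.36  0.23 -0.41  2.34  1.54  0.69 -0.68]
 [ 0.45  0.24 -0.51  2.34  1.54  0.71 -0.67]]
stand 0 45 0.08 12 [ 0.474 -0.193  0.246]
[[ 0.23  0.04 -0.39  2.37  1.25  0.72 -0.47]
 [ 0.26  0.04 -0.41  2.37  1.25  0.72 -0.47]
 [-0.57 -0.01  0.42  2.42  1.24  0.71 -0.47]]
stand 0 50 0 10 [ 0.51  -0.238  0.191]
[[
[... 3215 characters left out ...]
15  2.24  0.23  0.49  1.16]
 [ 0.09 -0.07 -0.57  2.22  0.15  0.47  1.24]]
rack -9 40 0 6 [0.526 0.176 0.216]
[[-0.17  0.08 -0.37  2.36  1.47  0.19 -0.08]
 [-0.17  0.08 -0.37  2.36  1.47  0.19 -0.08]
 [ 0.16  0.12 -0.71  2.34  1.48  0.23 -0.06]]
rack -9 40 0.08 7 [0.476 0.162 0.277]
[[-0.69 -0.16  0.1   2.4   0.76  0.3   0.6 ]
 [-1.03 -0.21  0.4   2.42  0.9   0.37  0.48]
 [-1.03 -0.21  0.4   2.42  0.9   0.37  0.48]]
rack -9 45 0 6 [0.527 0.176 0.217]
[[-0.28  0.08 -0.27  2.42  2.12  0.24 -0.74]
 [-0.28  0.08 -0.27  2.42  2.12  0.24 -0.74]
 [ 0.06  0.11 -0.63  2.4   2.04  0.27 -0.64]]
rack -9 45 0.08 0 [0.473 0.16  0.273]
rack -9 50 0 0 [0.528 0.176 0.218]
rack -9 50 0.08 0 [0.469 0.159 0.269]
```

```bash
python3 - <<'E'
from kin import *
o=bot.get_obs(); print(o["eef_pos"], pose(o["q"])[0])
R=tool(stand[2],np.radians(42)); x=R.apply([1,0,0])
for b in (.1,): print(delta(o,grasp(stand,(-48,0,203))-b*x,R))
E
```

```text
[0.53099131 0.00652135 0.23230905] [0.53098814 0.00652456 0.23229787]
(array([ -63.9, -190.7,   31.1]), array([-0.007, -0.101, -1.167]))
```

>>> drive_tool --slide '[[-20,-10,25],[-40,-20,60],[-55,-40,95],[-64,-65,120],[-64,-90,130],[-64,-115,130],[-64,-140,130],[-64,-160,130],[-64,-180,130],[-64,-190,130]]' --turn '[[0,0,-0.02],[0,0,-0.1],[0,-0.01,-0.2],[0,-0.02,-0.33],[0,-0.04,-0.47],[0,-0.05,-0.61],[0,-0.06,-0.75],[0,-0.08,-0.89],[0,-0.09,-1.03],[-0.007,-0.101,-1.16]]' --gripper '[0.5,0.5,0.5,0.5,0.5,0.5,0.5,0.5,0.5,0.5]'

```text
t: 8.55
eef_pos: [0.4664, -0.1806, 0.3622]
tool_rot: [0.697, -0.518, 0.49, 0.074]
contact_force: [-0.3, -0.4, 0.7]
gripper_width: 0.5
```

```bash
python3 - <<'E'
from kin import *
o=bot.get_obs(); print(o["eef_pos"], o["q"].round(3),o["contact_force"])
R=tool(stand[2],np.radians(42)); x=R.apply([1,0,0])
for b in (.1,.05,0): print(delta(o,grasp(stand,(-48,0,203))-b*x,R))
E
```

```text
[ 0.46636078 -0.18056398  0.36218437] [ 1.263 -0.33  -0.993  2.206  0.05   0.471  1.091] [-0.27103706 -0.37621988  0.72968461]
(array([  0.8,  -3.6, -98.8]), array([-0.006, -0.029, -0.253]))
(array([  21.5,  -29.9, -135.9]), array([-0.006, -0.029, -0.253]))
(array([  42.1,  -56.2, -173.1]), array([-0.006, -0.029, -0.253]))
```

>>> drive_tool --slide '[[0,-3,-20],[0,-3,-50],[0,-3,-80],[0,-3,-98],[0,-3,-98]]' --turn '[[0,0,-0.1],[-0.006,-0.02,-0.2],[-0.006,-0.029,-0.253],[-0.006,-0.029,-0.253],[-0.006,-0.029,-0.253]]' --gripper '[0.5,0.5,0.5,0.5,0.5]'

```text
t: 9.05
eef_pos: [0.4487, -0.186, 0.2733]
tool_rot: [0.693, -0.451, 0.562, -0.002]
contact_force: [-1.6, -0.8, -0.5]
gripper_width: 0.502
```

```bash
python3 - <<'E'
from kin import *
o=bot.get_obs(); print(o["eef_pos"], o["q"].round(3),o["contact_force"])
R=tool(stand[2],np.radians(42)); x=R.apply([1,0,0])
for b in (.1,.05,0): print(delta(o,grasp(stand,(-48,0,203))-b*x,R))
for n,b in(("top",(310,190,430,310,5)),("scene",(170,170,320,320,4))):
    a=bot.read_camera(n)["color"];crop(a,*b,f"pics/{n}5c.png")
E
```

```text
[ 0.44869219 -0.18599574  0.27328439] [ 1.355 -0.049 -1.375  2.276  0.891  0.663 -0.008] [-1.56113512 -0.82561628 -0.49138971]
(array([18.4,  1.8, -9.9]), array([-0.019, -0.064, -0.005]))
(array([ 39.1, -24.4, -47. ]), array([-0.019, -0.064, -0.005]))
(array([ 59.8, -50.7, -84.2]), array([-0.019, -0.064, -0.005]))
```

View pics/top5c.png

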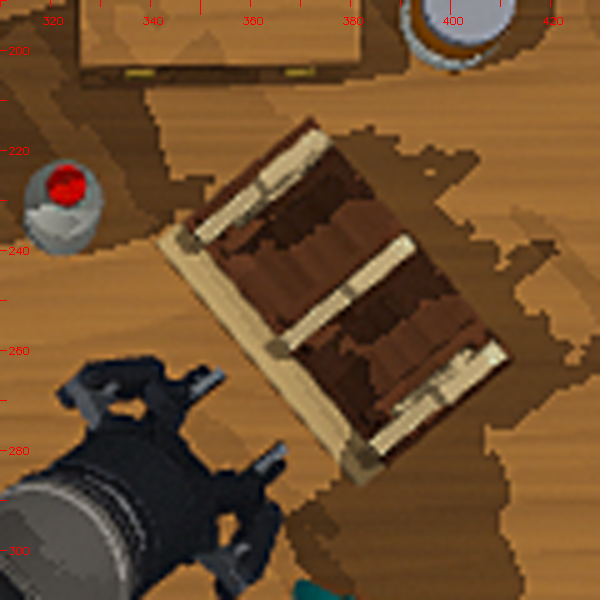

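View pics/scene5c.png

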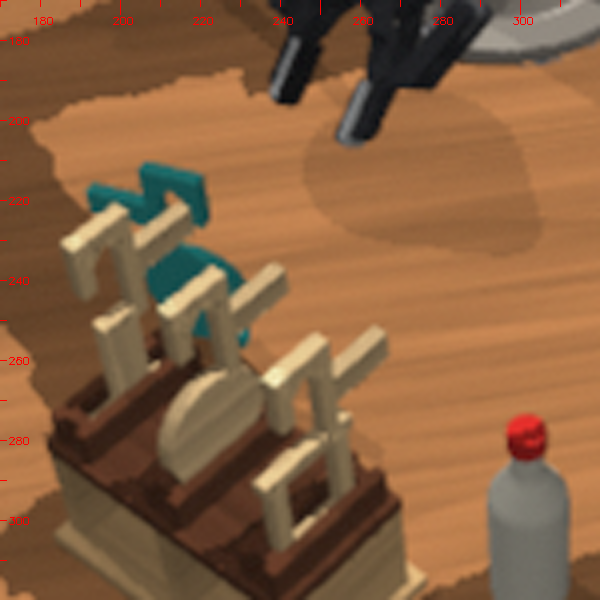

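>>> drive_tool --slide '[[10,1,-3],[18,1,-10],[28,-11,-28],[39,-24,-47],[39,-24,-47],[39,-24,-47]]' --turn '[[-0.01,-0.03,-0.005],[-0.019,-0.064,-0.005],[-0.019,-0.064,-0.005],[-0.019,-0.064,-0.005],[-0.019,-0.064,-0.005],[-0.019,-0.064,-0.005]]' --gripper '[0.5,0.5,0.5,0.5,0.5,0.5]'

```text
t: 9.75
eef_pos: [0.4878, -0.2077, 0.2242]
tool_rot: [0.707, -0.454, 0.541, -0.018]
contact_force: [-0.3, 0.5, 0.7]
gripper_width: 0.501
```

```bash
python3 - <<'E'
from kin import *
o=bot.get_obs(); print(o["eef_pos"], o["q"].round(3),o["contact_force"])
R=tool(stand[2],np.radians(42)); x=R.apply([1,0,0])
for b in (.05,0): print(delta(o,grasp(stand,(-48,0,203))-b*x,R))
E
```

```text
[ 0.48776245 -0.20771829  0.22423167] [ 1.119  0.288 -1.287  2.297  1.373  0.884 -0.449] [-0.32185106  0.52880774  0.73000126]
(array([ 0.1, -2.7,  2. ]), array([-0.008, -0.004, -0.006]))
(array([ 20.7, -29. , -35.1]), array([-0.008, -0.004, -0.006]))
```

>>> drive_tool --slide '[[1,-4,-1],[6,-10,-9],[11,-16,-18],[16,-23,-27],[20.7,-29,-35],[20.7,-29,-35],[20.7,-29,-35]]' --turn '[[-0.008,-0.004,-0.006],[-0.008,-0.004,-0.006],[-0.008,-0.004,-0.006],[-0.008,-0.004,-0.006],[-0.008,-0.004,-0.006],[-0.008,-0.004,-0.006],[-0.008,-0.004,-0.006]]' --gripper '[0.5,0.5,0.5,0.5,0.5,0.5,0.5]'

```text
t: 10.45
eef_pos: [0.5086, -0.2366, 0.1905]
tool_rot: [0.707, -0.456, 0.54, -0.024]
contact_force: [-0.3, 0.3, 0.1]
gripper_width: 0.499
```

```bash
python3 - <<'E'
from kin import *
o=bot.get_obs(); print(o["eef_pos"], o["q"].round(3),o["contact_force"])
R=tool(stand[2],np.radians(42)); x=R.apply([1,0,0])
for b in (0,): print(delta(o,grasp(stand,(-48,0,203))-b*x,R))
for n,b in(("top",(330,210,430,310,6)),("scene",(170,170,320,320,4))):
    a=bot.read_camera(n)["color"];crop(a,*b,f"pics/{n}6c.png")
E
```

```text
[ 0.50858529 -0.23664678  0.19052677] [ 1.044  0.422 -1.19   2.284  1.536  0.944 -0.535] [-0.33585366  0.27019332  0.08092545]
(array([-0.1, -0.1, -1.4]), array([ 0.001,  0.001, -0.   ]))
```

View pics/top6c.png

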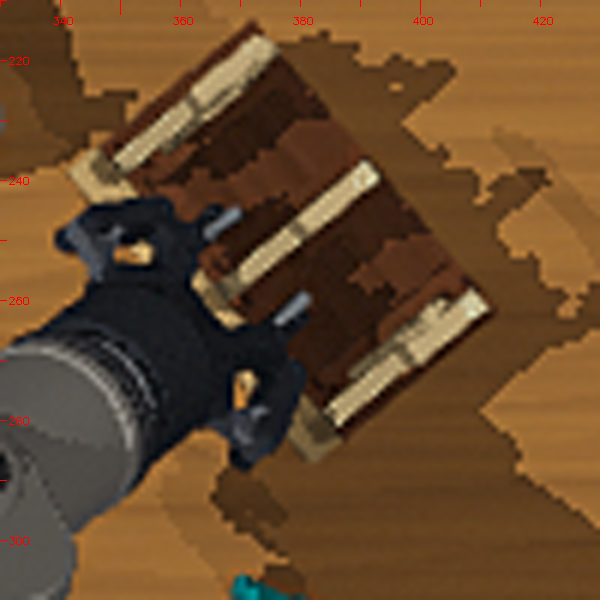

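View pics/scene6c.png

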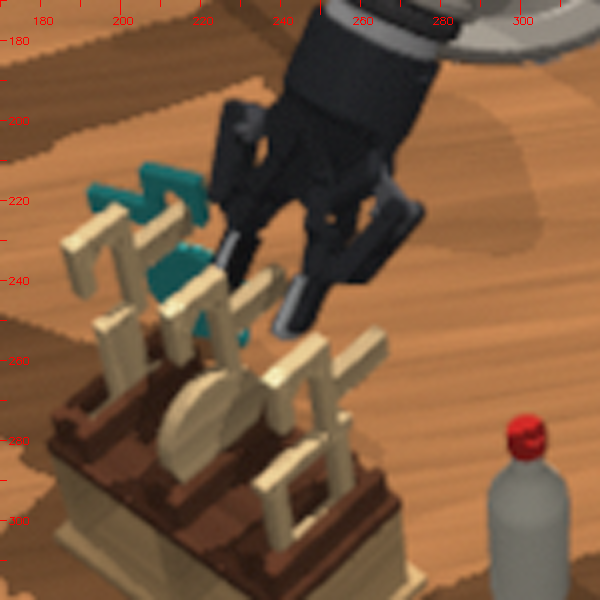

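Tab is centred between the fingers (top 368,255; fingers at 367,247 and 379,262). Close.

>>> drive_tool --slide '[[0,0,-1],[0,0,-1],[0,0,-1],[0,0,-1],[0,0,-1]]' --turn '[[0,0,0],[0,0,0],[0,0,0],[0,0,0],[0,0,0]]' --gripper '[0.3,0.1,0,0,0]' --squeeze 60

```text
t: 11.05
eef_pos: [0.5091, -0.2362, 0.1901]
tool_rot: [0.707, -0.456, 0.54, -0.024]
contact_force: [-2.0, 3.3, 6.0]
gripper_width: 0.106
```

```bash
python3 - <<'E'
from kin import *
o=bot.get_obs(); print(o["eef_pos"], o["q"].round(3),o["contact_force"],o["gripper_width"])
g=o["eef_pos"]-obsR(o).apply([HP,0,0]); d=g-np.r_[stand[:2],0]; c,s=np.cos(stand[2]),np.sin(stand[2]); print(c*d[0]+s*d[1],-s*d[0]+c*d[1],d[2])
E
```

```text
[ 0.50908821 -0.23617521  0.19007672] [ 1.041  0.424 -1.19   2.284  1.539  0.946 -0.538] [-2.04773366  3.31143671  6.03442334] 0.10630691109091465
-0.048114422243781194 0.0007801150953675312 0.20393935357077225
```

```bash
cat > wp.py <<'E'
from kin import *
def track(wps,q,n=8,verbose=True):
    # wps: (grasp world, yaw deg, tilt deg)
    o=None
    p,R=pose(q); g0=p-R.apply([HP,0,0]); from scipy.spatial.transform import Slerp
    for g,yaw,th in wps:
        R1=tool(np.radians(yaw),np.radians(th)); S=Slerp([0,1],Ro.concatenate([R,R1])); worst=0
        for k in range(1,n+1):
            Rk=S(k/n); gk=g0+(np.array(g)-g0)*k/n
            q,a,b=ik(gk+Rk.apply([HP,0,0]),Rk,q,w=3e-2,m=.01)
            q,a,b=ik(gk+Rk.apply([HP,0,0]),Rk,q,w=1e-3,m=.01); worst=max(worst,a,b*57)
        print(np.round(g,3),yaw,th,"q",q.round(2),"err mm/deg",round(worst,2)); R,g0=R1,np.array(g)
    return q
E
cat > plan1.py <<'E'
from wp import *
q=bot.get_obs()["q"]; G=lambda *l:grasp(rack,l)
S=lambda *l:grasp(stand,l); ys=np.degrees(stand[2]); yr=np.degrees(rack[2])
print("A around front")
track([(S(-48,0,304),ys,42),(S(-110,0,330),ys,42),(G(-150,0,330),ys,42),(G(-150,139,330),ys,42),(G(-150,139,330),yr,42),(G(-48,139,285),yr,42),(G(-48,139,230),yr,42),(G(-48,60,230),yr,42),(G(-48,-9,230),yr,42)],q)
print("B over")
track([(S(-48,0,304),ys,42),(S(-110,0,400),ys,42),(G(-110,-100,480),-20,42),(G(-110,139,480),yr,42),(G(-48,139,450),yr,42),(G(-48,139,285),yr,42),(G(-48,139,230),yr,42),(G(-48,60,230),yr,42),(G(-48,-9,230),yr,42)],q)
E
python3 plan1.py
```

```text
A around front
[ 0.501 -0.227  0.304] -51.79996834218747 42 q [ 1.3   0.19 -1.35  2.18  1.19  0.81 -0.17] err mm/deg 0.0
[ 0.462 -0.178  0.33 ] -51.79996834218747 42 q [ 1.31 -0.15 -1.28  2.22  0.77  0.61  0.1 ] err mm/deg 0.0
[0.414 0.153 0.33 ] -51.79996834218747 42 q [ 0.21  0.28 -1.34  2.06  0.9   1.53 -0.79] err mm/deg 0.0
[0.375 0.286 0.33 ] -51.79996834218747 42 q [-0.22  0.48 -1.24  1.88  0.89  1.77 -1.02] err mm/deg 0.0
[0.375 0.286 0.33 ] 16.068028406648807 42 q [-0.05 -0.23 -0.89  2.31  0.64  0.47  0.37] err mm/deg 0.0
[0.473 0.315 0.285] 16.068028406648807 42 q [-0.    0.12 -0.94  2.22  1.21  0.54 -0.04] err mm/deg 0.0
[0.473 0.315 0.23 ] 16.068028406648807 42 q [-0.08  0.24 -0.91  2.27  1.49  0.6  -0.33] err mm/deg 0.0
[0.495 0.239 0.23 ] 16.068028406648807 42 q [ 0.07  0.16 -0.84  2.33  1.58  0.41 -0.3 ] err mm/deg 0.0
[0.514 0.172 0.23 ] 16.068028406648807 42 q [ 0.2   0.13 -0.76  2.36  1.71  0.25 -0.3 ] err mm/deg 0.0
B over
[ 0.501 -0.227  0.304] -51.79996834218747 42 q [ 1.3   0.19 -1.35  2.18  1.19  0.81 -0.17] err mm/deg 0.0
[ 0.462 -0.178  0.4  ] -51.79996834218747 42 q [ 1.17 -0.26 -1.05  2.13  0.48  0.68  0.44] err mm/deg 0.0
[0.48  0.068 0.48 ] -20 42 q [ 0.45 -0.33 -0.79  2.02  0.33  0.81  0.68] err mm/deg 0.0
[0.414 0.298 0.48 ] 16.068028406648807 42 q [-0.06 -0.29 -0.72  2.02  0.25  0.72  0.89] err mm/deg 0.0
[0.473 0.315 0.45 ] 16.068028406648807 42 q [ 0.01 -0.13 -0.81  1.98  0.43  0.65  0.76] err mm/deg 0.0
[0.473 0.315 0.285] 16.068028406648807 42 q [-0.05  0.11 -0.89  2.22  1.2   0.53 -0.04] err mm/deg 0.0
[0.473 0.315 0.23 ] 16.068028406648807 42 q [-0.12  0.23 -0.87  2.28  1.49  0.58 -0.34] err mm/deg 0.0
[0.495 0.239 0.23 ] 16.068028406648807 42 q [ 0.03  0.15 -0.79  2.34  1.58  0.4  -0.3 ] err mm/deg 0.0
[0.514 0.172 0.23 ] 16.068028406648807 42 q [ 0.15  0.12 -0.71  2.36  1.72  0.24 -0.31] err mm/deg 0.0
```

>>> drive_tool --slide '[[0,0,8],[0,0,20],[0,0,38],[0,0,60],[0,0,85],[0,0,110],[-8,10,135],[-20,25,160],[-30,38,180],[-38,49,196]]' --turn '[[0,0,0],[0,0,0],[0,0,0],[0,0,0],[0,0,0],[0,0,0],[0,0,0],[0,0,0],[0,0,0],[0,0,0]]' --gripper '[0,0,0,0,0,0,0,0,0,0]'

```text
t: 12.05
eef_pos: [0.4704, -0.1864, 0.3886]
tool_rot: [0.707, -0.457, 0.539, -0.026]
contact_force: [0.7, 0.2, -2.5]
gripper_width: 0.108
```

```bash
cat > st.py <<'E'
from wp import *
import sys
def st(p=None):
    o=bot.get_obs(); print("t",o["t"],o["eef_pos"].round(4), o["q"].round(3),o["contact_force"].round(1),round(o["gripper_width"],3))
    return o
def rk(o):
    R=obsR(o);g=o["eef_pos"]-R.apply([HP,0,0]);d=g-np.r_[rack[:2],0];c,s=np.cos(rack[2]),np.sin(rack[2])
    x=R.apply([1,0,0]); print("grasp rack mm",np.round(np.array([c*d[0]+s*d[1],-s*d[0]+c*d[1],d[2]])*1e3,1),"yaw",np.degrees(np.arctan2(x[1],x[0])).round(2),"tilt",np.degrees(np.arccos(-x[2])).round(2),"zaxis z",R.apply([0,0,1])[2].round(3))
E
python3 - <<'E'
from st import *
o=st();rk(o)
R=tool(rack[2],np.radians(42))
print(delta(o,grasp(rack,(-110,-100,480)),tool(np.radians(-20),np.radians(42))))
for n,b in(("top",None),("scene",None)):
    a=bot.read_camera(n)["color"];cv2.imwrite(f"pics/{n}7.png",a[:,:,::-1])
E
```

```text
t 12.05 [ 0.4704 -0.1864  0.3886] [ 1.236 -0.289 -1.088  2.123  0.425  0.658  0.489] [ 0.7  0.2 -2.5] 0.108
grasp rack mm [-194.1 -330.1  402.4] yaw -51.74 tilt 42.4 zaxis z 0.001
(array([ 21.1, 250. ,  77.5]), array([0.004, 0.006, 0.555]))
```

View pics/scene7.png

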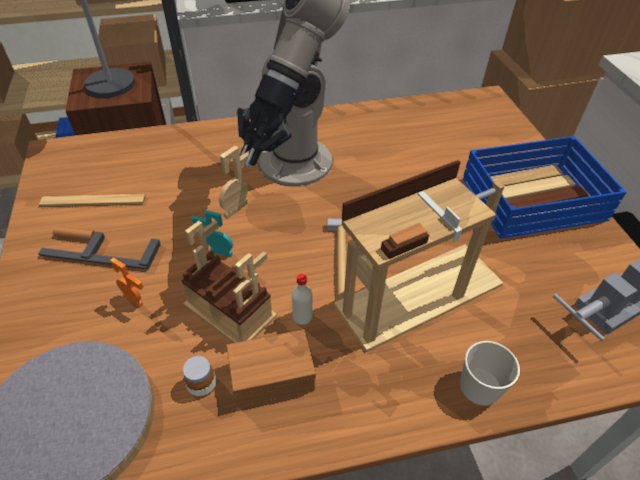

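>>> drive_tool --slide '[[0,10,15],[0,30,35],[3,55,55],[6,80,70],[9,110,78],[12,140,78],[15,170,78],[18,200,78],[20,228,78],[21,250,78]]' --turn '[[0,0,0.03],[0,0,0.08],[0,0,0.14],[0,0,0.2],[0,0,0.27],[0,0,0.34],[0,0,0.41],[0,0,0.48],[0,0,0.53],[0,0,0.555]]' --gripper '[0,0,0,0,0,0,0,0,0,0]'

```text
t: 13.15
eef_pos: [0.4929, 0.0663, 0.4659]
tool_rot: [0.686, -0.589, 0.392, 0.171]
contact_force: [-0.9, 0.3, -1.8]
gripper_width: 0.106
```

```bash
python3 - <<'E'
from st import *
o=st();rk(o)
R=tool(rack[2],np.radians(42))
for l in((-110,139,480),(-48,139,450)):print(delta(o,grasp(rack,l),R))
track([(grasp(rack,(-110,139,480)),16.07,42),(grasp(rack,(-48,139,450)),16.07,42),(grasp(rack,(-48,139,285)),16.07,42)],o["q"])
E
```

```text
t 13.15 [0.4929 0.0663 0.4659] [ 0.383 -0.314 -0.754  2.026  0.371  0.813  0.637] [-0.9  0.3 -1.8] 0.106
grasp rack mm [-108.1  -97.8  479.7] yaw -19.68 tilt 42.42 zaxis z -0.0
(array([-6.720e+01,  2.348e+02,  2.000e-01]), array([0.001, 0.007, 0.624]))
(array([ -7.7, 251.9, -29.8]), array([0.001, 0.007, 0.624]))
[0.414 0.298 0.48 ] 16.07 42 q [-0.05 -0.29 -0.72  2.02  0.25  0.72  0.9 ] err mm/deg 0.0
[0.473 0.315 0.45 ] 16.07 42 q [ 0.02 -0.13 -0.82  1.98  0.43  0.65  0.76] err mm/deg 0.0
[0.473 0.315 0.285] 16.07 42 q [-0.05  0.11 -0.9   2.22  1.2   0.53 -0.04] err mm/deg 0.0
```

>>> drive_tool --slide '[[-5,18,0],[-12,43,0],[-20,70,0],[-28,97,0],[-35,124,0],[-43,151,0],[-51,178,0],[-58,205,0],[-64,225,0],[-67,235,0]]' --turn '[[0,0,0.04],[0,0,0.1],[0,0,0.17],[0,0,0.24],[0,0,0.31],[0,0,0.39],[0,0,0.47],[0,0,0.55],[0,0,0.6],[0,0,0.624]]' --gripper '[0,0,0,0,0,0,0,0,0,0]'

```text
t: 14.15
eef_pos: [0.4254, 0.3026, 0.4651]
tool_rot: [-0.6, 0.681, -0.192, -0.374]
contact_force: [0.3, 0.1, -1.0]
gripper_width: 0.106
```

>>> drive_tool --slide '[[10,3,0],[25,7,-5],[40,11,-15],[52,15,-25],[59,17,-35],[59,17,-60],[59,17,-85],[59,17,-110],[59,17,-130],[59,17,-140]]' --turn '[[0,0,0],[0,0,0],[0,0,0],[0,0,0],[0,0,0],[0,0,0],[0,0,0],[0,0,0],[0,0,0],[0,0,0]]' --gripper '[0,0,0,0,0,0,0,0,0,0]'

```text
t: 15.15
eef_pos: [0.4912, 0.3278, 0.3405]
tool_rot: [-0.605, 0.683, -0.18, -0.368]
contact_force: [-25.8, -11.2, 66.3]
gripper_width: 0.107
```

```bash
python3 - <<'E'
from st import *
o=st();rk(o)
R=tool(rack[2],np.radians(42))
for l in((-48,139,295),(-48,139,285)):print(delta(o,grasp(rack,l),R))
for n,b in(("top",(130,210,230,310,6)),("scene",(420,100,570,250,4))):
    a=bot.read_camera(n)["color"];crop(a,*b,f"pics/{n}8c.png"); cv2.imwrite(f"pics/{n}8.png",a[:,:,::-1])
E
```

```text
t 15.15 [0.4912 0.3278 0.3405] [ 0.041  0.004 -0.938  2.133  0.922  0.523  0.254] [-25.8 -11.2  66.3] 0.107
grasp rack mm [-40.  146.4 353.9] yaw 16.73 tilt 43.94 zaxis z 0.003
(array([ -6. ,  -9.6, -59.4]), array([-0.013,  0.032, -0.008]))
(array([ -6. ,  -9.6, -69.4]), array([-0.013,  0.032, -0.008]))
```

View pics/top8c.png

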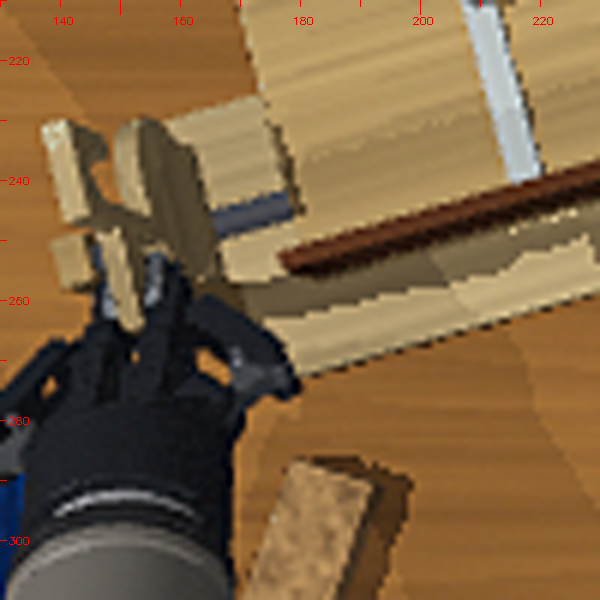

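View pics/scene8c.png

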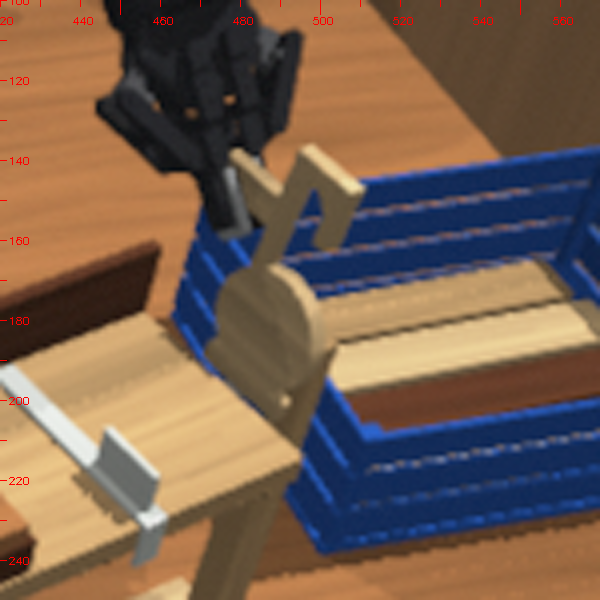

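>>> drive_tool --slide '[[-1,0,10],[-2,0,30],[-2,0,50],[-12,-3,70],[-25,-6,85],[-40,-10,95],[-52,-14,100],[-65,-18,105],[-65,-18,105]]' --turn '[[0,0,0],[0,0,0],[0,0,0],[0,0,0],[0,0,0],[0,0,0],[0,0,0],[0,0,0],[0,0,0]]' --gripper '[0,0,0,0,0,0,0,0,0]'

```text
t: 16.15
eef_pos: [0.4253, 0.3091, 0.4447]
tool_rot: [-0.605, 0.682, -0.181, -0.368]
contact_force: [0.2, 0.1, -1.0]
gripper_width: 0.102
```

```bash
python3 - <<'E'
from st import *
o=st();rk(o)
for n,b in(("top",(100,200,250,330,5)),("scene",(400,40,550,190,4))):
    a=bot.read_camera(n)["color"];crop(a,*b,f"pics/{n}9c.png"); cv2.imwrite(f"pics/{n}9.png",a[:,:,::-1])
E
```

```text
t 16.15 [0.4253 0.3091 0.4447] [-0.05  -0.285 -0.763  2.07   0.318  0.638  0.803] [ 0.2  0.1 -1. ] 0.102
grasp rack mm [-108.5  146.7  458.2] yaw 16.71 tilt 43.83 zaxis z 0.004
```

View pics/top9c.png

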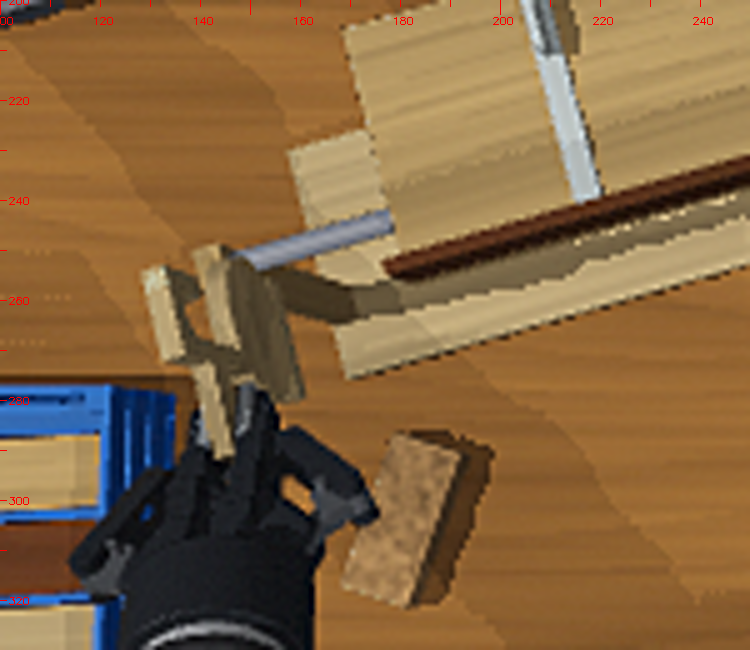

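View pics/scene9c.png

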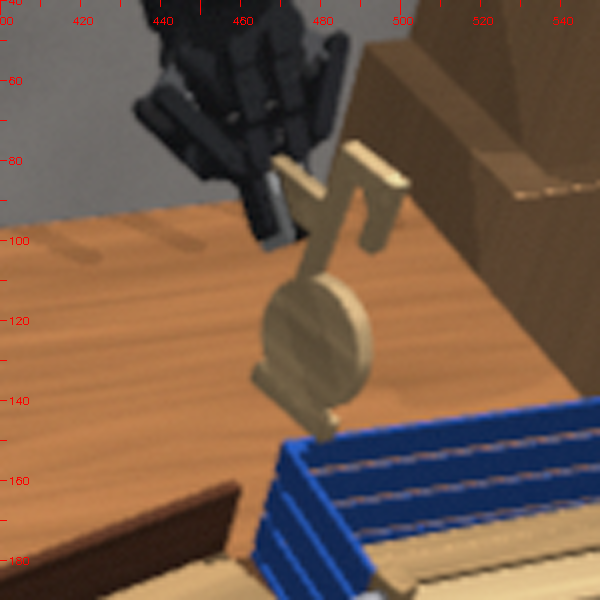

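```bash
cat > ov.py <<'E'
from st import *
def hpts(R,g,phi,dx,dz):
    # hanger frame: y = tool z axis; nominal x fwd. returns function local mm->world. grasp point at local (-48+dx,0,108+dz)
    yv=R.apply([0,0,1]); th=0
    return
def hang_frame(o,phi,gx,gz,th0=42):
    R=obsR(o); g=o["eef_pos"]-R.apply([HP,0,0]); yv=R.apply([0,0,1]); d=R.apply([1,0,0])
    # nominal hanger x: rotate d by th about... d = sin f - cos z -> f = sin d + cos n
    n=np.cross(d,yv); 
    if n[2]<0:n=-n
    t=np.radians(th0); f=np.sin(t)*d+np.cos(t)*n; u=-np.cos(t)*d+np.sin(t)*n
    c,s=np.cos(phi),np.sin(phi); f,u=c*f-s*u, s*f+c*u   # phi>0: nose (x fwd) pitches down
    return lambda L:g+((np.atleast_2d(L)-[gx,0,gz])/1000)@np.array([f,yv,u])
BO=[(-26,34,0,12),(-62,-20,98,118),(-20,-10,80,149),(10,20,110,149),(-20,20,142,149)]
def draw(img,cam,F,x0,y0,x1,y1,s,name):
    c=cv2.resize(img[y0:y1,x0:x1,::-1],None,fx=s,fy=s,interpolation=cv2.INTER_CUBIC)
    for b in BO:
        Pp=[(x,y,z) for x in b[:2] for y in(-5,5) for z in b[2:]]; q=(C[cam].proj(F(Pp))-[x0,y0]+.5)*s
        for i in range(8):
            for k in(1,2,4):
                if not i&k: cv2.line(c,tuple(int(a) for a in q[i]),tuple(int(a) for a in q[i|k]),(255,0,255),1,cv2.LINE_AA)
    a=np.linspace(0,2*np.pi,40)
    for y in(-5,5):
        q=(C[cam].proj(F(np.c_[4+36*np.cos(a),0*a+y,44+36*np.sin(a)]))-[x0,y0]+.5)*s; cv2.polylines(c,[q.astype(int)],True,(255,0,0),1,cv2.LINE_AA)
    cv2.imwrite(name,c)
E
cat > fh.py <<'E'
from ov import *
o=bot.get_obs()
# edge mid-thickness points read off: (cam,u,v,local)
S=lambda u,v:("scene",400+u/4-.5,40+v/4-.5)
obs=[(*S(345,147),(-20,0,149)),(*S(402,188),(20,0,149)),(*S(274,161),(-62,0,118)),(*S(372,250),(15,0,110)),(*S(256,372),(-26,0,8)),(*S(329,433),(34,0,4)),(*S(317,332),(4,0,44))]
def r(p): 
    F=hang_frame(o,*p); return np.concatenate([C[c].proj(F([L]))[0]-[u,v] for c,u,v,L in obs])
s=least_squares(r,[0,-48,108],loss="soft_l1"); print(np.degrees(s.x[0]),s.x[1:],r(s.x).reshape(-1,2).round(1))
draw(cv2.imread("pics/scene9.png")[:,:,::-1],"scene",hang_frame(o,*s.x),400,40,550,190,4,"pics/o9s.png")
draw(cv2.imread("pics/top9.png")[:,:,::-1],"top",hang_frame(o,*s.x),100,200,250,330,5,"pics/o9t.png")
E
python3 fh.py
```

```text
5.898721884715276 [-44.85174935  96.73359374] [[ 0.1 -0.1]
 [-0.7  0.4]
 [ 0.2 -1.1]
 [-1.   0.1]
 [ 1.6 -2. ]
 [ 0.6  0.3]
 [-0.2  2.7]]
```

View pics/o9s.png

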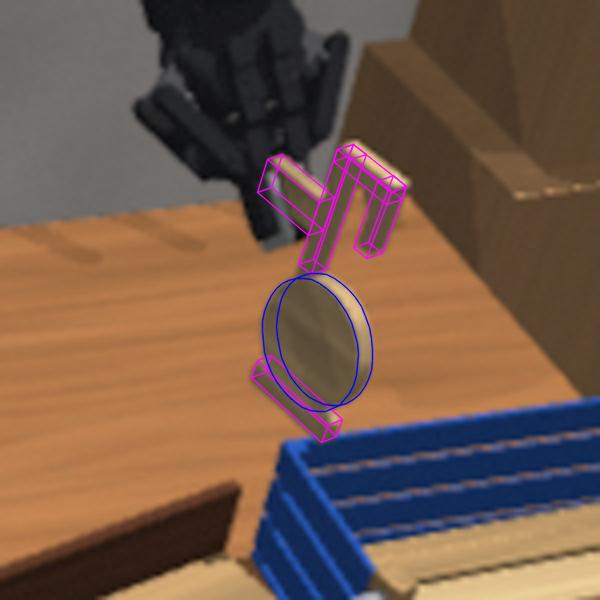

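View pics/o9t.png

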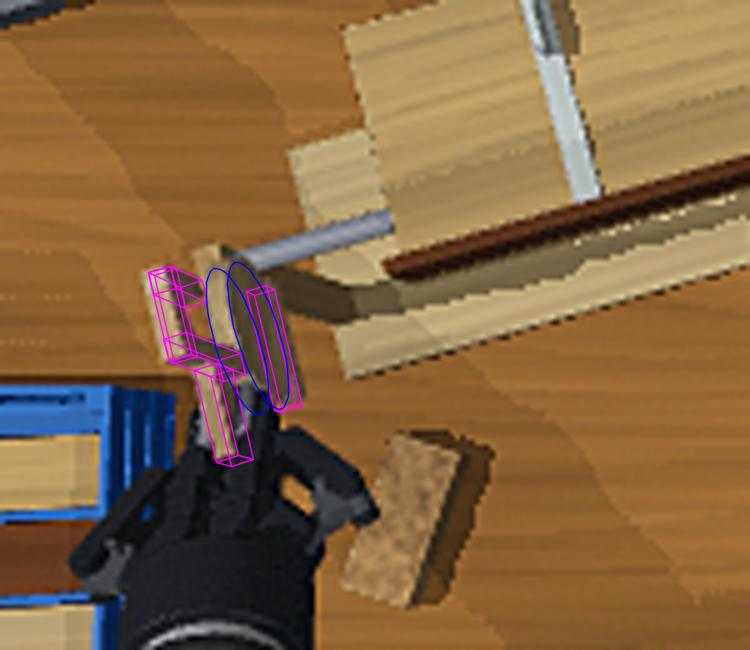

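```bash
cat > fh6.py <<'E'
from ov import *
o=bot.get_obs()
S=lambda u,v:("scene",400+u/4-.5,40+v/4-.5)
Tt=lambda u,v:("top",100+u/5-.5,200+v/5-.5)
obs=[(*S(345,147),(-20,0,149)),(*S(402,188),(20,0,149)),(*S(274,161),(-62,0,118)),(*S(372,250),(15,0,110)),(*S(258,368),(-26,0,12)),(*S(329,433),(34,0,4)),(*S(317,335),(4,0,44)),
(*Tt(155,270),(20,0,149)),(*Tt(175,358),(-20,0,149)),(*Tt(222,457),(-62,0,118)),(*Tt(302,398),(-26,-5,0))]
F0=hang_frame(o,0,-48,108); A=F0([(0,0,0),(1000,0,0),(0,1000,0),(0,0,1000)]); B=(A[1:]-A[0]).T; o0=F0([(-48,0,108)])[0]
def fr(p): 
    R=Ro.from_rotvec(p[:3]).as_matrix(); return lambda L:o0+((np.atleast_2d(L)-[-48,0,108]+0.)/1000@R.T+p[3:]/1000)@B.T
def r(p): 
    F=fr(p); return np.r_[np.concatenate([C[c].proj(F([L]))[0]-[u,v] for c,u,v,L in obs])]
s=least_squares(r,np.zeros(6),loss="soft_l1"); print(np.degrees(s.x[:3]).round(1),s.x[3:].round(1)); print(r(s.x).reshape(-1,2).round(1))
draw(cv2.imread("pics/scene9.png")[:,:,::-1],"scene",fr(s.x),400,40,550,190,4,"pics/o9s.png")
draw(cv2.imread("pics/top9.png")[:,:,::-1],"top",fr(s.x),100,200,250,330,5,"pics/o9t.png")
E
python3 fh6.py
```

```text
[-1.7  5.   0.5] [-1.3  0.1 10.9]
[[ 0.7 -0.2]
 [ 0.1 -0.1]
 [ 0.4 -0.7]
 [-0.5  0. ]
 [ 1.3 -1.5]
 [ 0.5  1. ]
 [-0.1  2.5]
 [-0.1  0.1]
 [ 0.4  0.2]
 [ 1.   0.2]
 [ 1.1  0.4]]
```

View pics/o9s.png

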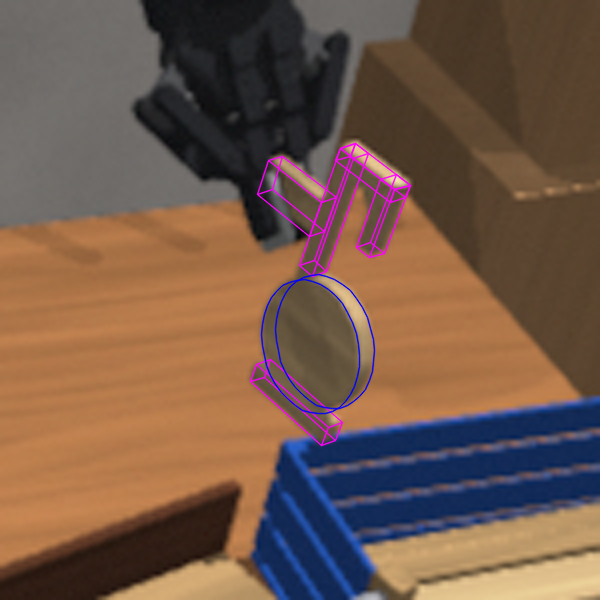

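View pics/o9t.png

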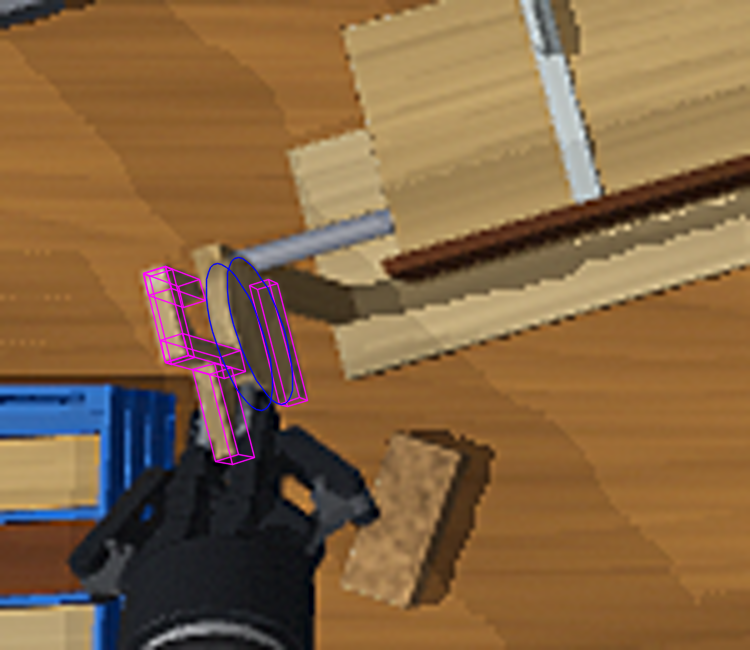

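```bash
cat >> fh6.py <<'E'
F=fr(s.x)
def torack(w):
    d=w-np.r_[rack[:2],0];c,s_=np.cos(rack[2]),np.sin(rack[2]); return np.array([c*d[0]+s_*d[1],-s_*d[0]+c*d[1],d[2]])*1e3
h=F([(0,0,128)])[0]; print("hook rack",torack(h).round(1),"foot",torack(F([(0,0,0)])[0]).round(1),"xax",torack(F([(1000,0,128)])[0])-torack(h))
tc=o["eef_pos"]-h; R=obsR(o); ya=16.71;ti=43.83
for l in((-95,137,330),(-95,137,284),(0,137,284),(0,137,250)):
    print(l,((T(rack,[l])[0]-h)*1e3).round(1))
g=o["eef_pos"]-R.apply([HP,0,0])-h
track([(T(rack,[l])[0]+g,ya,ti) for l in((-95,137,330),(-95,137,284),(0,137,284),(0,137,250),(0,60,250),(0,-9,250))],o["q"])
E
python3 fh6.py | tail -12
```

```text
[ 1.1  0.4]]
hook rack [-60.4 147.9 485.5] foot [-67.5 144.5 357.7] xax [998.32028787  14.23599119 -56.15994463]
(-95, 137, 330) [ -30.3  -20.1 -155.5]
(-95, 137, 284) [ -30.3  -20.1 -201.5]
(0, 137, 284) [  61.     6.2 -201.5]
(0, 137, 250) [  61.     6.2 -235.5]
[0.383 0.285 0.302] 16.71 43.83 q [ 0.38 -0.26 -1.23  2.36  0.67  0.29  0.35] err mm/deg 0.0
[0.383 0.285 0.256] 16.71 43.83 q [ 0.39 -0.02 -1.4   2.41  1.35  0.48 -0.33] err mm/deg 0.0
[0.475 0.312 0.256] 16.71 43.83 q [ 0.25  0.29 -1.27  2.26  1.51  0.7  -0.28] err mm/deg 0.0
[0.475 0.312 0.222] 16.71 43.83 q [ 0.17  0.38 -1.23  2.29  1.65  0.77 -0.4 ] err mm/deg 0.0
[0.496 0.238 0.222] 16.71 43.83 q [ 0.4   0.3  -1.22  2.35  1.74  0.57 -0.37] err mm/deg 0.0
[0.515 0.171 0.222] 16.71 43.83 q [ 0.59  0.26 -1.2   2.37  1.86  0.4  -0.36] err mm/deg 0.0
```

>>> drive_tool --slide '[[-4,-4,-10],[-9,-11,-30],[-9,-11,-55],[-9,-11,-80],[-9,-11,-105],[-9,-11,-130],[-9,-11,-155],[-9,-11,-180],[-9,-11,-201],[-9,-11,-201]]' --turn '[[0,0,0],[0,0,0],[0,0,0],[0,0,0],[0,0,0],[0,0,0],[0,0,0],[0,0,0],[0,0,0],[0,0,0]]' --gripper '[0,0,0,0,0,0,0,0,0,0]'

```text
t: 17.25
eef_pos: [0.4169, 0.2964, 0.24]
tool_rot: [-0.606, 0.681, -0.183, -0.37]
contact_force: [0.3, -0.8, -2.1]
gripper_width: 0.108
```

```bash
python3 - <<'E'
from st import *
o=st();rk(o)
for n,b in(("top",(100,200,250,330,5)),("scene",(400,100,550,250,4))):
    a=bot.read_camera(n)["color"];crop(a,*b,f"pics/{n}10c.png"); cv2.imwrite(f"pics/{n}10.png",a[:,:,::-1])
E
```

```text
t 17.25 [0.4169 0.2964 0.24  ] [ 0.345  0.109 -1.39   2.377  1.418  0.584 -0.349] [ 0.3 -0.8 -2.1] 0.108
grasp rack mm [-120.   136.8  253.5] yaw 16.79 tilt 43.55 zaxis z 0.007
```

View pics/top10c.png

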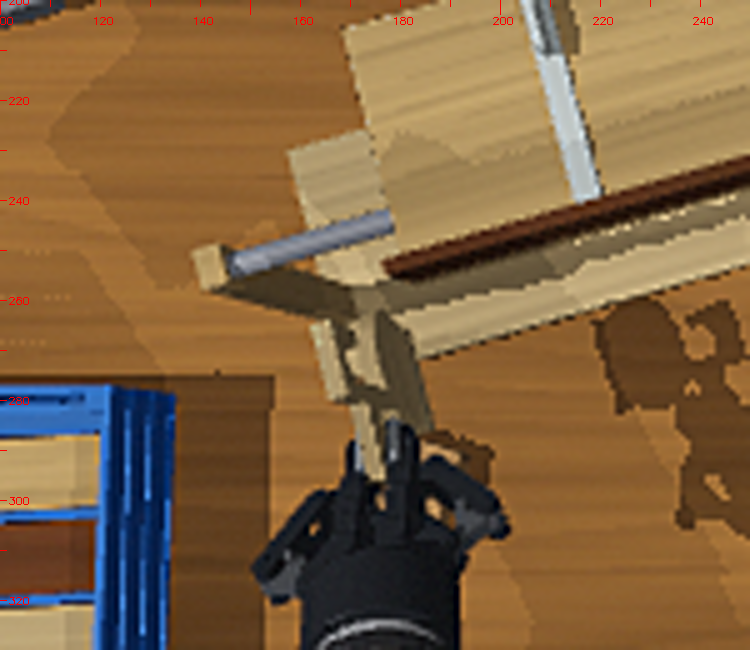

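View pics/scene10c.png

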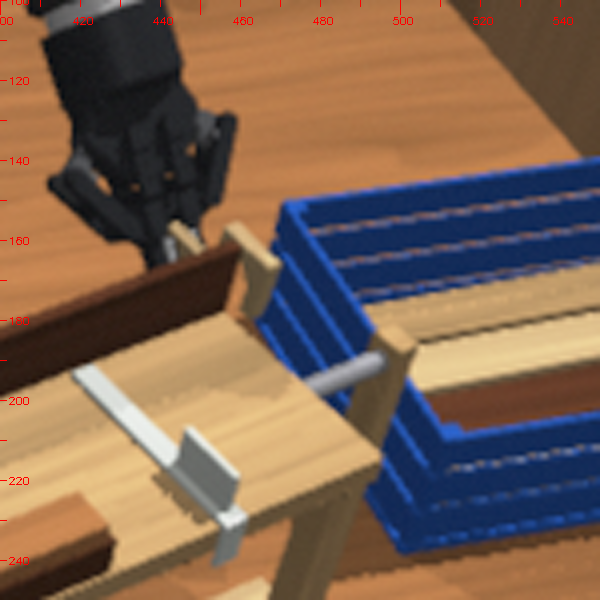

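```bash
python3 - <<'E'
from st import *
for y in (130,138): print(C["top"].proj(T(rack,[(-52,y,301),(-92,y,302),(-134,y,273)])).round(1), C["scene"].proj(T(rack,[(-52,y,301),(-92,y,302),(-134,y,273)])).round(1))
E
```

```text
[[167.2 263.9]
 [171.  279. ]
 [178.1 295.1]] [[465.1 167.2]
 [453.9 157.1]
 [440.2 157. ]]
[[164.1 264.8]
 [167.9 279.8]
 [175.1 295.9]] [[467.9 166.2]
 [456.7 156.1]
 [442.9 156.1]]
```

>>> drive_tool --slide '[[0,0,3],[5,1.5,4],[14,4,4],[24,7,4],[34,10,4],[44,12.5,4],[54,15.5,4],[63,18,4],[69,20,4],[69,20,4]]' --turn '[[0,0,0],[0,0,0],[0,0,0],[0,0,0],[0,0,0],[0,0,0],[0,0,0],[0,0,0],[0,0,0],[0,0,0]]' --gripper '[0,0,0,0,0,0,0,0,0,0]'

```text
t: 18.35
eef_pos: [0.4857, 0.3177, 0.2438]
tool_rot: [-0.605, 0.68, -0.183, -0.372]
contact_force: [-0.2, 0.7, -0.9]
gripper_width: 0.11
```

```bash
python3 - <<'E'
from st import *
o=st();rk(o)
for n,b in(("top",(120,200,220,300,6)),("scene",(430,120,530,220,6))):
    a=bot.read_camera(n)["color"];crop(a,*b,f"pics/{n}11c.png"); cv2.imwrite(f"pics/{n}11.png",a[:,:,::-1])
E
```

```text
t 18.35 [0.4857 0.3177 0.2438] [ 0.257  0.295 -1.287  2.254  1.489  0.695 -0.263] [-0.2  0.7 -0.9] 0.11
grasp rack mm [-48.  138.2 257.4] yaw 17.0 tilt 43.37 zaxis z 0.008
```

View pics/top11c.png

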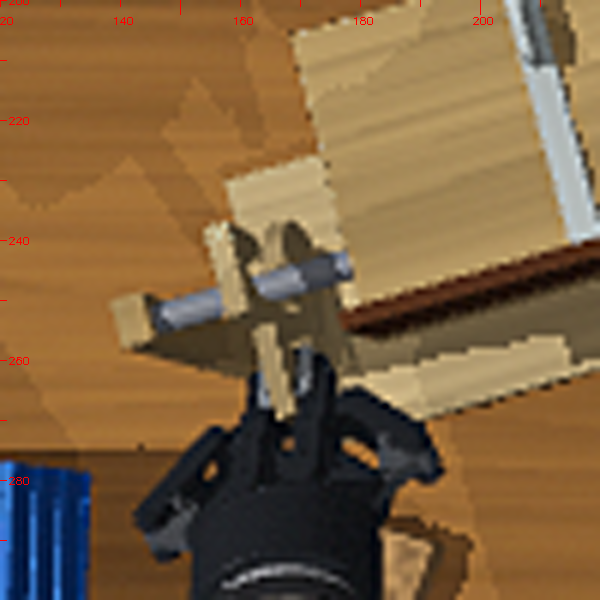

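View pics/scene11c.png

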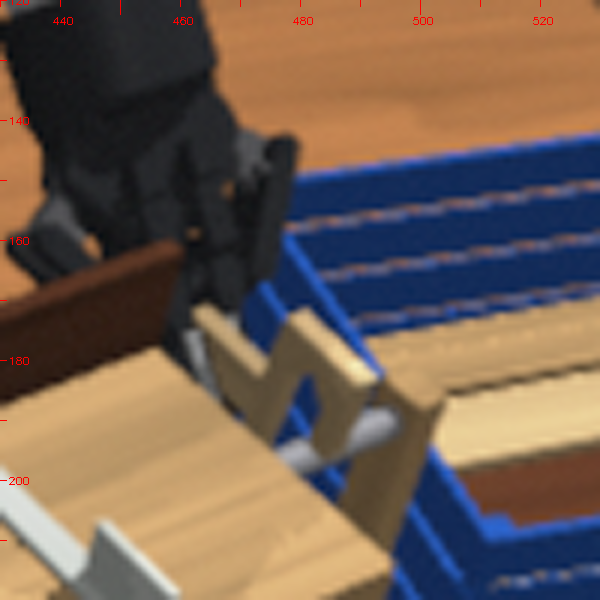

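>>> drive_tool --slide '[[0,0,-5],[0,0,-10],[0,0,-15],[0,0,-20],[0,0,-25],[0,0,-30],[0,0,-30]]' --turn '[[0,0,0],[0,0,0],[0,0,0],[0,0,0],[0,0,0],[0,0,0],[0,0,0]]' --gripper '[0,0,0,0,0,0,0]'

```text
t: 19.15
eef_pos: [0.4843, 0.3174, 0.2126]
tool_rot: [-0.604, 0.68, -0.183, -0.372]
contact_force: [0.1, 1.4, -1.7]
gripper_width: 0.109
```

>>> drive_tool --slide '[[0,0,-2],[0,0,-4],[0,0,-6],[0,0,-6]]' --turn '[[0,0,0],[0,0,0],[0,0,0],[0,0,0]]' --gripper '[0,0,0,0]'

```text
t: 19.55
eef_pos: [0.4847, 0.3175, 0.2069]
tool_rot: [-0.604, 0.68, -0.183, -0.372]
contact_force: [1.8, 0.0, 0.2]
gripper_width: 0.105
```

```bash
python3 - <<'E'
from st import *
o=st();rk(o)
for n,b in(("top",(120,200,220,300,6)),("scene",(430,120,530,220,6))):
    a=bot.read_camera(n)["color"];crop(a,*b,f"pics/{n}12c.png"); cv2.imwrite(f"pics/{n}12.png",a[:,:,::-1])
E
```

```text
t 19.55 [0.4847 0.3175 0.2069] [ 0.174  0.388 -1.236  2.291  1.635  0.767 -0.399] [1.8 0.  0.2] 0.105
grasp rack mm [-49.  138.3 220.5] yaw 17.01 tilt 43.32 zaxis z 0.007
```

View pics/top12c.png

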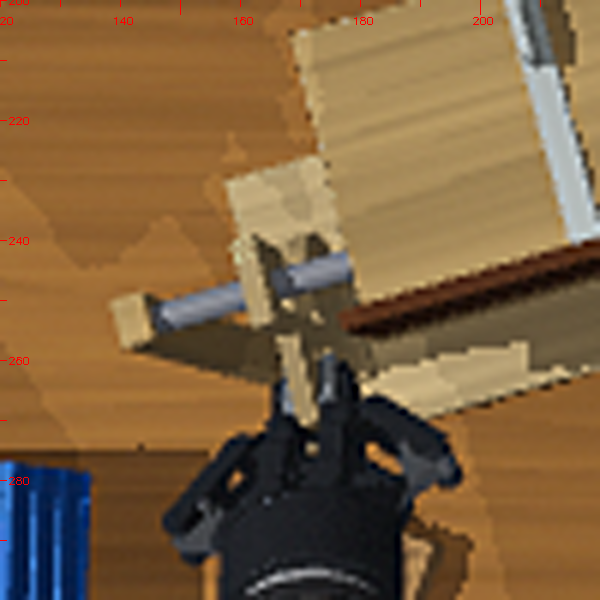

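View pics/scene12c.png

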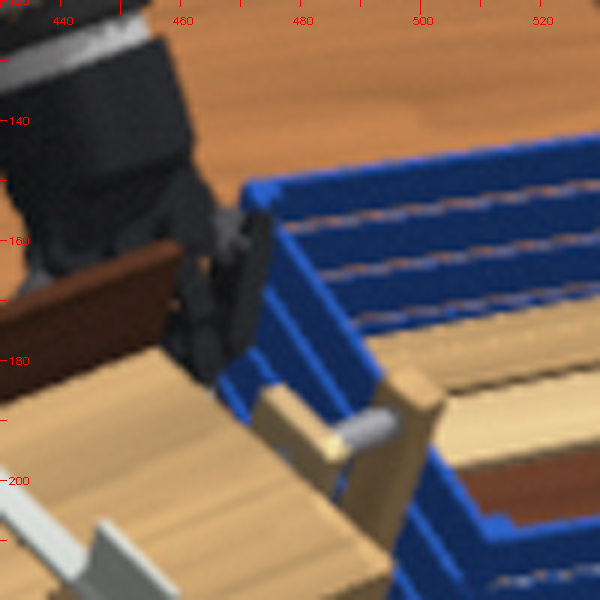

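>>> drive_tool --slide '[[0,0,-1],[0,0,-2],[0,0,-2]]' --turn '[[0,0,0],[0,0,0],[0,0,0]]' --gripper '[0,0,0]'

```text
t: 19.95
eef_pos: [0.4853, 0.3179, 0.2057]
tool_rot: [-0.605, 0.68, -0.183, -0.372]
contact_force: [2.1, -0.1, 4.0]
gripper_width: 0.108
```

>>> drive_tool --slide '[[0,0,1],[0,0,1],[0,0,1],[0,0,5],[0,0,10],[0,0,12],[0,0,12]]' --turn '[[0,0,0],[0,0,0],[0,0,0],[0,0,-0.01],[0,0,-0.016],[0,0,-0.016],[0,0,-0.016]]' --gripper '[0.25,0.35,0.35,0.35,0.35,0.35,0.35]'

```text
t: 20.65
eef_pos: [0.4855, 0.3181, 0.2184]
tool_rot: [-0.608, 0.679, -0.188, -0.366]
contact_force: [0.2, -0.0, -0.2]
gripper_width: 0.35
```

```bash
python3 - <<'E'
from st import *
o=st();rk(o)
for n,b in(("top",(120,200,220,300,6)),("scene",(430,120,530,220,6))):
    a=bot.read_camera(n)["color"];crop(a,*b,f"pics/{n}13c.png"); cv2.imwrite(f"pics/{n}13.png",a[:,:,::-1])
for y in(133,138): print(C["top"].proj(T(rack,[(-62,y,240),(-20,y,271),(20,y,271)])).round(1),C["scene"].proj(T(rack,[(-20,y,271),(20,y,271)])).round(1))
E
```

```text
t 20.65 [0.4855 0.3181 0.2184] [ 0.183  0.363 -1.247  2.277  1.588  0.764 -0.374] [ 0.2 -0.  -0.2] 0.35
grasp rack mm [-48.1 138.9 232. ] yaw 16.09 tilt 43.48 zaxis z 0.008
[[173.4 269.5]
 [166.2 253.3]
 [162.4 238.8]] [[472.4 185.2]
 [484.2 195.7]]
[[171.6 270. ]
 [164.3 253.9]
 [160.5 239.3]] [[474.1 184.5]
 [485.9 195. ]]
```

View pics/top13c.png

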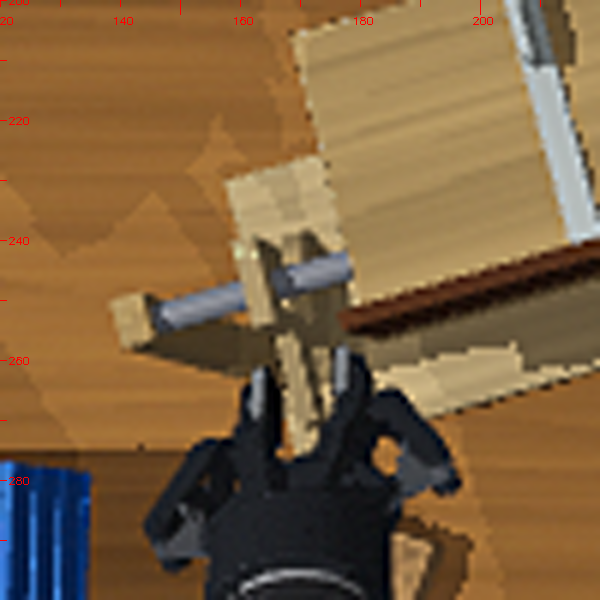

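View pics/scene13c.png

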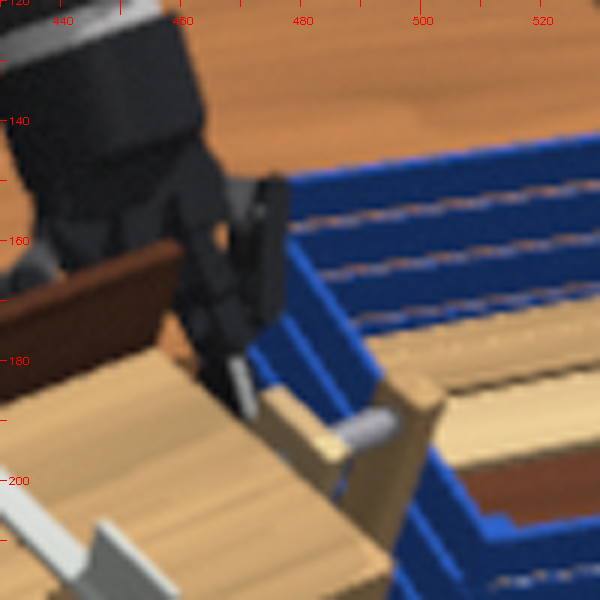

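```bash
python3 - <<'E'
from st import *
def tr(w):
    d=w[:2]-rack[:2];c,s=np.cos(rack[2]),np.sin(rack[2]); return np.round([(c*d[0]+s*d[1])*1e3,(-s*d[0]+c*d[1])*1e3],1)
a=cv2.imread("pics/scene0.png");b=cv2.imread("pics/top0.png")
# clip edges along strip: sample rows in rack x, profile in rack y
for n,im in(("scene",a),("top",b)):
    for x in(-20,-10,0,10,20,30):
        ys=np.arange(-30,15,.5); q=C[n].proj(T(rack,[(x,y,302) for y in ys])).astype(np.float32)
        v=cv2.remap(im,q[:,0].reshape(1,-1),q[:,1].reshape(1,-1),cv2.INTER_LINEAR)[0].astype(float)[:,0] # blue
        th=(v.max()+np.median(v))/2; m=ys[v>th]; print(n,x,m.min(),m.max(),(m.min()+m.max())/2)
E
```

```text
scene -20 -15.5 -2.5 -9.0
scene -10 -16.0 -2.5 -9.25
scene 0 -16.0 -2.5 -9.25
scene 10 -16.0 -2.5 -9.25
scene 20 -16.0 -3.0 -9.5
scene 30 -15.5 -2.5 -9.0
top -20 -15.0 -2.0 -8.5
top -10 -15.5 -2.0 -8.75
top 0 -15.5 -2.5 -9.0
top 10 -15.5 -2.0 -8.75
top 20 -15.5 -2.0 -8.75
top 30 -15.0 -2.5 -8.75
```

>>> drive_tool --slide '[[0,0,-1.5],[0,0,-1.5],[0,0,-1.5],[0,0,-1.5],[0,0,-1]]' --turn '[[0,0,0],[0,0,0],[0,0,0],[0,0,0],[0,0,0]]' --gripper '[0.2,0.1,0,0,0]' --squeeze 50

```text
t: 21.25
eef_pos: [0.4852, 0.3176, 0.2165]
tool_rot: [-0.608, 0.679, -0.188, -0.367]
contact_force: [-0.4, 0.5, -0.6]
gripper_width: 0.107
```

```bash
python3 - <<'E'
from st import *
o=st();rk(o)
track([(grasp(rack,(-48,y,231)),16.1,t) for y,t in((100,43.5),(60,43.5),(-9,43.5))],o["q"])
E
```

```text
t 21.25 [0.4852 0.3176 0.2165] [ 0.18   0.367 -1.245  2.279  1.592  0.766 -0.378] [-0.4  0.5 -0.6] 0.107
grasp rack mm [-48.5 138.5 230.1] yaw 16.07 tilt 43.39 zaxis z 0.007
[0.484 0.277 0.231] 16.1 43.5 q [ 0.3   0.32 -1.25  2.31  1.62  0.66 -0.34] err mm/deg 0.0
[0.495 0.239 0.231] 16.1 43.5 q [ 0.41  0.28 -1.24  2.34  1.67  0.56 -0.32] err mm/deg 0.0
[0.514 0.172 0.231] 16.1 43.5 q [ 0.6   0.23 -1.2   2.36  1.77  0.38 -0.3 ] err mm/deg 0.0
```

>>> drive_tool --slide '[[1,-4,0.5],[3,-11,0.5],[6,-20,0.5],[8,-29,0.5],[11,-38,0.5],[14,-48,0.5],[17,-58,0.5],[20,-68,0.5],[21.7,-75.4,0.5],[21.7,-75.4,0.5]]' --turn '[[0,0,0],[0,0,0],[0,0,0],[0,0,0],[0,0,0],[0,0,0],[0,0,0],[0,0,0],[0,0,0],[0,0,0]]' --gripper '[0,0,0,0,0,0,0,0,0,0]'

```text
t: 22.25
eef_pos: [0.5073, 0.2402, 0.2168]
tool_rot: [-0.608, 0.679, -0.189, -0.366]
contact_force: [0.4, 0.4, -1.0]
gripper_width: 0.111
```

```bash
python3 - <<'E'
from st import *
o=st();rk(o)
print(delta(o,grasp(rack,(-48.5,-9,230.1)),tool(rack[2],np.radians(43.4))))
E
```

```text
t 22.25 [0.5073 0.2402 0.2168] [ 0.417  0.279 -1.24   2.337  1.663  0.558 -0.329] [ 0.4  0.4 -1. ] 0.111
grasp rack mm [-48.7  58.  230.4] yaw 15.85 tilt 43.38 zaxis z 0.006
(array([ 18.7, -64.3,  -0.3]), array([-0.006, -0.002,  0.01 ]))
```

>>> drive_tool --slide '[[1,-3,0],[3,-9,0],[5,-17,0],[8,-26,0],[11,-36,0],[13,-46,0],[16,-55,0],[18,-62,0],[18.7,-64.3,0],[18.7,-64.3,0]]' --turn '[[0,0,0.003],[0,0,0.005],[0,0,0.005],[0,0,0.005],[0,0,0.005],[0,0,0.005],[0,0,0.005],[0,0,0.005],[0,0,0.005],[0,0,0.005]]' --gripper '[0,0,0,0,0,0,0,0,0,0]'

```text
t: 23.25
eef_pos: [0.5262, 0.1754, 0.2168]
tool_rot: [-0.607, 0.679, -0.188, -0.367]
contact_force: [0.1, 1.5, -1.7]
gripper_width: 0.109
```

```bash
python3 - <<'E'
from st import *
o=st();rk(o)
print(delta(o,grasp(rack,(-48.5,-9,230.1)),tool(rack[2],np.radians(43.4))))
for n,b in(("top",(170,190,290,290,6)),("scene",(330,120,530,270,4))):
    a=bot.read_camera(n)["color"];crop(a,*b,f"pics/{n}14c.png"); cv2.imwrite(f"pics/{n}14.png",a[:,:,::-1])
E
```

```text
t 23.25 [0.5262 0.1754 0.2168] [ 0.605  0.23  -1.207  2.36   1.77   0.377 -0.301] [ 0.1  1.5 -1.7] 0.109
grasp rack mm [-48.5  -9.5 230.4] yaw 16.09 tilt 43.38 zaxis z 0.006
(array([-0.1,  0.5, -0.3]), array([-0.006, -0.002,  0.006]))
```

View pics/top14c.png

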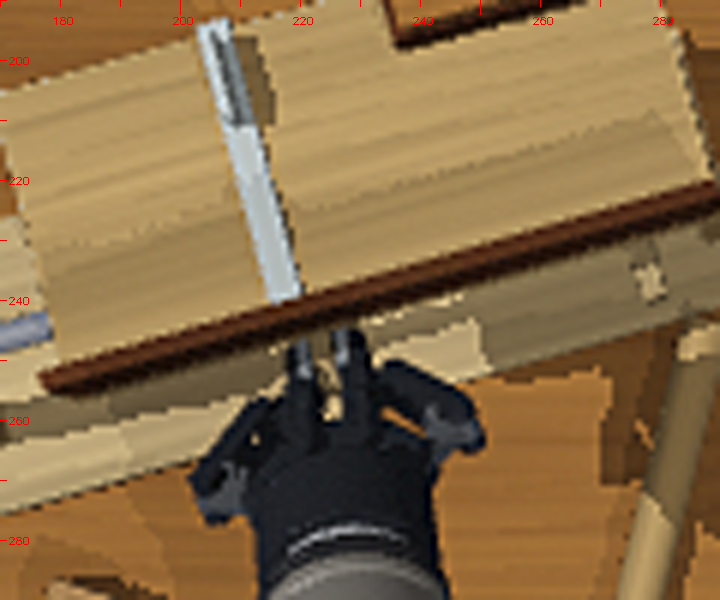

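>>> drive_tool --slide '[[0,0.4,-0.7],[0,0.4,-1],[0,0.4,-1],[0,0.4,-0.5],[0,0.4,-0.5],[0,0.4,-0.5]]' --turn '[[0,0,0],[0,0,0],[0,0,0],[0,0,0],[0,0,0],[0,0,0]]' --gripper '[0,0,0,0.2,0.35,0.4]'

```text
t: 23.95
eef_pos: [0.5261, 0.1768, 0.2165]
tool_rot: [-0.607, 0.679, -0.187, -0.367]
contact_force: [-0.4, 0.5, 0.1]
gripper_width: 0.401
```

```bash
python3 - <<'E'
from st import *
o=st();rk(o)
for l,t in(((-75,-9,257),43.4),((-90,-9,272),43.4)): print(delta(o,grasp(rack,l),tool(rack[2],np.radians(t))))
q=track([(grasp(rack,l),16.1,t) for l,t in(((-62,-9,244),43.4),((-75,-9,257),43.4),((-83,-9,265),43.4),((-95,-9,280),42),((-110,-9,330),40))],o["q"])
E
```

```text
t 23.95 [0.5261 0.1768 0.2165] [ 0.602  0.233 -1.208  2.36   1.772  0.381 -0.303] [-0.4  0.5  0.1] 0.401
grasp rack mm [-48.2  -8.1 230.1] yaw 16.19 tilt 43.4 zaxis z 0.007
(array([-25.5,  -8.3,  26.9]), array([-0.006, -0.002,  0.005]))
(array([-39.9, -12.4,  41.9]), array([-0.006, -0.002,  0.005]))
[0.501 0.169 0.244] 16.1 43.4 q [ 0.64  0.14 -1.21  2.37  1.7   0.29 -0.25] err mm/deg 0.0
[0.488 0.165 0.257] 16.1 43.4 q [ 0.67  0.04 -1.19  2.38  1.57  0.19 -0.16] err mm/deg 0.0
[0.481 0.163 0.265] 16.1 43.4 q [ 0.89  0.02 -1.4   2.38  1.5   0.18 -0.09] err mm/deg 5.0
[0.469 0.159 0.28 ] 16.1 42 q [-0.33 -0.11 -0.23  2.42  0.93  0.2   0.43] err mm/deg 8.29
[0.455 0.155 0.33 ] 16.1 40 q [-0.54 -0.23 -0.04  2.36  0.5   0.38  0.87] err mm/deg 0.0
```

```bash
python3 - <<'E'
from st import *
o=bot.get_obs()
W=[((-62,-8.5,243),42),((-75,-8.5,255),38),((-88,-8.5,266),35),((-105,-8.5,280),30),((-130,-8.5,310),28)]
for l,t in W: print(delta(o,grasp(rack,l),tool(rack[2],np.radians(t))))
q=track([(grasp(rack,l),16.1,t) for l,t in W],o["q"])
E
```

```text
(array([-13.5,  -4.3,  12.6]), array([-0.013,  0.022,  0.005]))
(array([-26.9,  -8.2,  23.8]), array([-0.032,  0.089,  0.005]))
(array([-40.2, -12. ,  34.2]), array([-0.047,  0.139,  0.005]))
(array([-57.8, -17.1,  47.3]), array([-0.071,  0.223,  0.006]))
(array([-82.4, -24.1,  77. ]), array([-0.08 ,  0.257,  0.006]))
[0.501 0.169 0.243] 16.1 42 q [ 0.63  0.13 -1.19  2.36  1.57  0.28 -0.12] err mm/deg 0.0
[0.488 0.165 0.255] 16.1 38 q [ 0.81  0.08 -1.34  2.32  0.98  0.26  0.47] err mm/deg 0.0
[0.476 0.162 0.266] 16.1 35 q [ 0.92 -0.02 -1.37  2.29  0.34  0.26  1.09] err mm/deg 0.0
[0.459 0.157 0.28 ] 16.1 30 q [ 0.76 -0.09 -1.18  2.25 -0.02  0.41  1.43] err mm/deg 0.0
[0.435 0.15  0.31 ] 16.1 28 q [ 0.62 -0.21 -0.98  2.23 -0.23  0.55  1.63] err mm/deg 0.0
```

>>> drive_tool --slide '[[-7,-2,6],[-13,-4,12],[-20,-6,18],[-27,-8,24],[-34,-10,29],[-40,-12,34],[-40,-12,34]]' --turn '[[-0.005,0.01,0.002],[-0.013,0.022,0.005],[-0.022,0.055,0.005],[-0.032,0.089,0.005],[-0.04,0.115,0.005],[-0.047,0.139,0.005],[-0.047,0.139,0.005]]' --gripper '[0.4,0.4,0.4,0.4,0.4,0.4,0.4]'

```text
t: 24.65
eef_pos: [0.488, 0.1627, 0.2483]
tool_rot: [-0.576, 0.669, -0.236, -0.407]
contact_force: [-0.1, 0.0, -0.2]
gripper_width: 0.401
```

```bash
python3 - <<'E'
from st import *
o=st();rk(o)
for l,t in (((-105,-8.5,285),30),((-130,-8.5,330),28)): print(delta(o,grasp(rack,l),tool(rack[2],np.radians(t))))
for n,b in(("top",(170,190,290,290,6)),("scene",(330,120,530,270,4))):
    a=bot.read_camera(n)["color"];crop(a,*b,f"pics/{n}15c.png"); cv2.imwrite(f"pics/{n}15.png",a[:,:,::-1])
E
```

```text
t 24.65 [0.488  0.1627 0.2483] [ 8.780e-01 -1.000e-03 -1.348e+00  2.298e+00  4.630e-01  2.630e-01
  9.650e-01] [-0.1  0.  -0.2] 0.401
grasp rack mm [-86.7 -11.  263.6] yaw 15.35 tilt 35.38 zaxis z -0.006
(array([-19.8,  -3. ,  20.5]), array([-0.02 ,  0.092,  0.004]))
(array([-44.3, -10. ,  65.2]), array([-0.03 ,  0.125,  0.004]))
```

View pics/top15c.png

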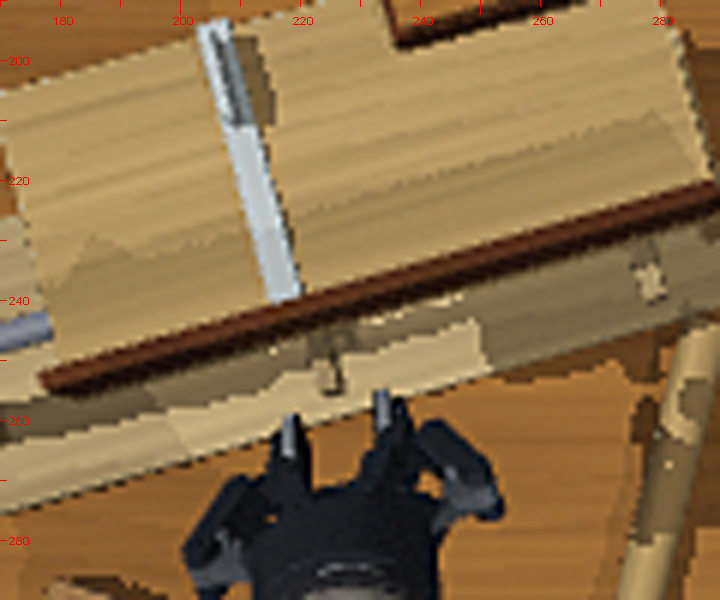

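Clear of the tab. Retreat further so that the robot touches nothing.

>>> drive_tool --slide '[[-10,-1,10],[-20,-3,20],[-28,-5,36],[-36,-8,52],[-44,-10,70],[-50,-10,95],[-55,-10,115],[-55,-10,120],[-55,-10,120],[-55,-10,120]]' --turn '[[-0.01,0.045,0.002],[-0.02,0.092,0.004],[-0.023,0.1,0.004],[-0.026,0.11,0.004],[-0.03,0.125,0.004],[-0.03,0.125,0.004],[-0.03,0.125,0.004],[-0.03,0.125,0.004],[-0.03,0.125,0.004],[-0.03,0.125,0.004]]' --gripper '[0.4,0.4,0.4,0.4,0.4,0.4,0.4,0.4,0.4,0.4]'

```text
t: 25.75
eef_pos: [0.4333, 0.1523, 0.3676]
tool_rot: [-0.55, 0.651, -0.277, -0.444]
contact_force: [-0.1, 0.0, -0.1]
gripper_width: 0.4
```

```bash
python3 - <<'E'
from st import *
o=st()
for n,b in(("top",(170,190,310,290,5)),("scene",(320,140,520,350,3))):
    a=bot.read_camera(n)["color"];crop(a,*b,f"pics/{n}16c.png"); cv2.imwrite(f"pics/{n}16.png",a[:,:,::-1])
for y in(-9,-160): print(y,C["top"].proj(T(rack,[(-62,y-5,240),(-62,y+5,240),(-62,y+5,220)])).round(1),C["scene"].proj(T(rack,[(34,y,122),(34,y,134)])).round(1))
E
```

```text
t 25.75 [0.4333 0.1523 0.3676] [ 0.53  -0.32  -0.817  2.131 -0.309  0.757  1.704] [-0.1  0.  -0.1] 0.4
-9 [[226.7 254.1]
 [223.1 255.1]
 [224.3 255.8]] [[425.1 266.2]
 [426.  262.9]]
-160 [[280.9 238.4]
 [277.3 239.4]
 [277.8 240.3]] [[370.4 290.8]
 [370.9 287.6]]
```

View pics/top16c.png

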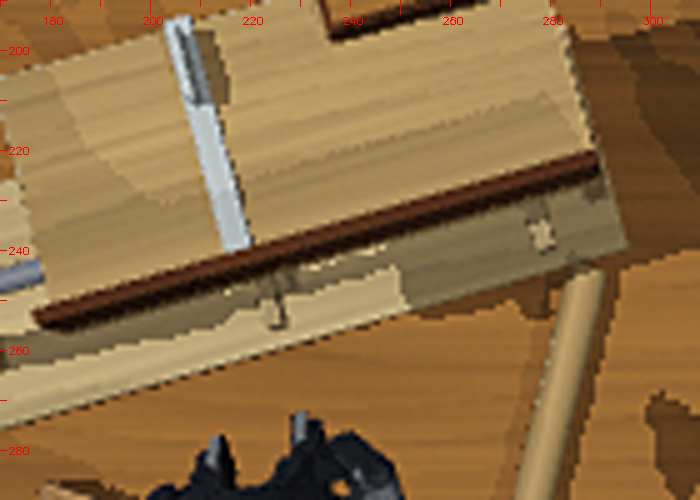

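View pics/scene16c.png

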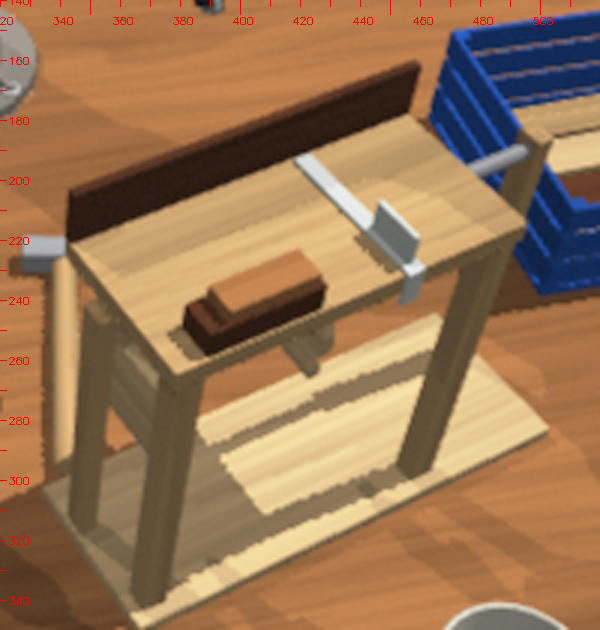

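View pics/scene16.png

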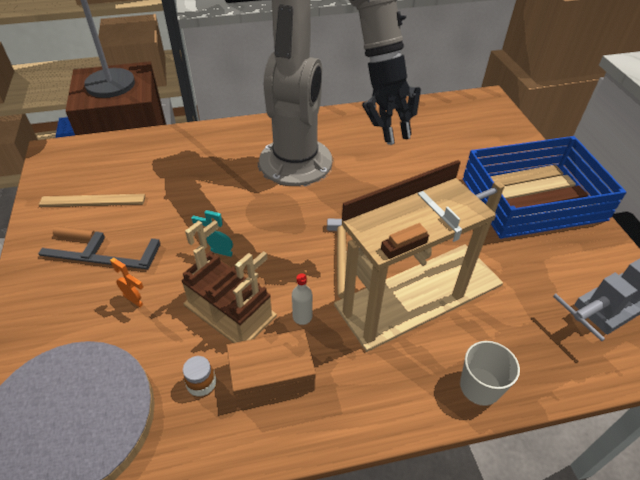

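```bash
python3 - <<'E'
from st import *
t=cv2.imread("pics/top16.png")[:,:,::-1]
im=[]
for y in(-160,-156,-9):
    P=np.array([*rack[:2],rack[2]]); x0=(262,222,297,257) if y<-100 else (208,238,243,273)
    overlay(t,"top",[(P,(-62,-20,y-5,y+5,220,240),(255,0,255))],*x0,8,"pics/x.png"); im.append(cv2.imread("pics/x.png"))
x0=(262,222,297,257);im.insert(0,cv2.resize(t[x0[1]:x0[3],x0[0]:x0[2],::-1],None,fx=8,fy=8,interpolation=cv2.INTER_CUBIC))
x0=(208,238,243,273);im.append(cv2.resize(t[x0[1]:x0[3],x0[0]:x0[2],::-1],None,fx=8,fy=8,interpolation=cv2.INTER_CUBIC))
cv2.imwrite("pics/cmp.png",np.vstack([np.hstack(im[:2]),np.hstack([im[2],im[3]])]))
E
```

```text
(no output)
```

View pics/cmp.png

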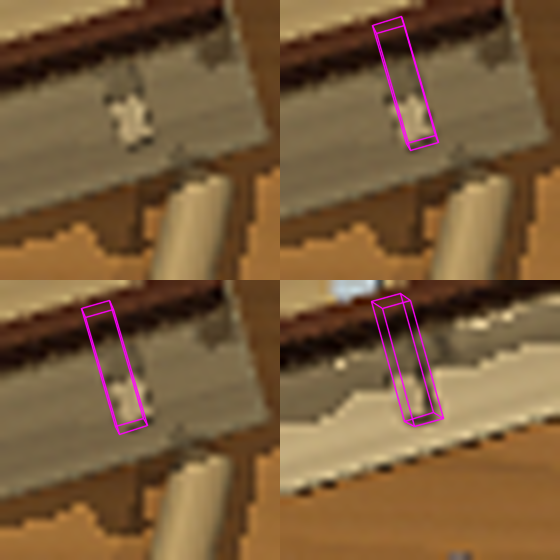

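>>> drive_tool --slide '[[0,0,0],[0,0,0],[0,0,0],[0,0,0],[0,0,0]]' --turn '[[0,0,0],[0,0,0],[0,0,0],[0,0,0],[0,0,0]]' --gripper '[0.4,0.4,0.4,0.4,0.4]'

```text
t: 26.35
eef_pos: [0.4333, 0.1522, 0.3675]
tool_rot: [-0.55, 0.651, -0.277, -0.444]
contact_force: [0.7, -0.2, -0.4]
gripper_width: 0.398
```

```bash
python3 - <<'E'
from st import *
a=cv2.imread("pics/top16.png").astype(int);b=bot.read_camera("top")["color"][:,:,::-1].astype(int)
d=np.abs(a-b).max(2); print(d[200:265,170:300].max(), d[200:300,330:430].max())
a=cv2.imread("pics/top0.png").astype(int); d=np.abs(a-b).max(2); m=(d>60).astype(np.uint8); n,l,s,c=cv2.connectedComponentsWithStats(m); print([tuple(x) for x in s[1:] if x[4]>15])
print(bot.hand_in())
E
```

```text
17 82
[(np.int32(366), np.int32(237), np.int32(27), np.int32(23), np.int32(116)), (np.int32(412), np.int32(238), np.int32(10), np.int32(7), np.int32(28)), (np.int32(312), np.int32(265), np.int32(76), np.int32(28), np.int32(128)), (np.int32(299), np.int32(268), np.int32(9), np.int32(5), np.int32(19)), (np.int32(152), np.int32(273), np.int32(130), np.int32(207), np.int32(7755)), (np.int32(363), np.int32(294), np.int32(30), np.int32(14), np.int32(74)), (np.int32(112), np.int32(334), np.int32(8), np.int32(30), np.int32(59)), (np.int32(287), np.int32(334), np.int32(88), np.int32(25), np.int32(535)), (np.int32(123), np.int32(336), np.int32(1), np.int32(19), np.int32(19)), (np.int32(399), np.int32(337), np.int32(9), np.int32(22), np.int32(25)), (np.int32(103), np.int32(338), np.int32(13), np.int32(10), np.int32(98)), (np.int32(0), np.int32(357), np.int32(202), np.int32(123), np.int32(8402)), (np.int32(279), np.int32(361), np.int32(12), np.int32(3), np.int32(20)), (np.int32(300), np.int32(361), np.int32(71), np.int32(41), np.int32(561)), (np.int32(338), np.int32(364), np.int32(9), np.int32(3
[... 327 characters left out ...]
np.int32(423), np.int32(3), np.int32(13), np.int32(17)), (np.int32(251), np.int32(434), np.int32(13), np.int32(22), np.int32(138)), (np.int32(333), np.int32(437), np.int32(31), np.int32(9), np.int32(62)), (np.int32(436), np.int32(438), np.int32(4), np.int32(19), np.int32(19)), (np.int32(260), np.int32(440), np.int32(16), np.int32(15), np.int32(111)), (np.int32(310), np.int32(444), np.int32(13), np.int32(31), np.int32(132)), (np.int32(266), np.int32(451), np.int32(11), np.int32(15), np.int32(30)), (np.int32(283), np.int32(462), np.int32(23), np.int32(18), np.int32(123)), (np.int32(256), np.int32(471), np.int32(9), np.int32(9), np.int32(60))]
the job is handed in; nothing more can be done
None
```

Both hangers are on the rail and the job is handed in, at about 26 s of the 64 s allowed. Along the way I made one mistake, which pressed the round hanger against the rack.

- **Square hanger:** I slid it along the rail, without lifting it off, until it pushed back with about 6 N along the rail. My position estimate was then rack y ≈ -159, within 1 mm of the collar position. The final top picture read about 2 mm short of the collar, which is within camera error. I relied on the force reading and did not push it again.
- **Round hanger:** I took it from the stand, hooked it over the open part of the rail and slid it to rack y ≈ -9. The clip also measured y ≈ -9. I then released it and backed the arm clear.
- **My mistake:** on the first try I lowered the round hanger onto the rack from above. The wrist force read 66 N at the end of that move, against the 120 N limit. I don't know whether it peaked higher during the move. The hanger slipped about 11 mm in the grip but stayed held. I backed off, measured how it sat in the grip, hooked it on from the front and re-gripped the tab before sliding it.
- **Last checks:**
  - The rail area did not change noticeably between two pictures about 0.6 s apart, so both hangers hang still.
  - In the top-view comparison with the start picture, the differences I could identify come from the moved hangers, the arm and its shadow. I did not trace every patch.
  - The two other hangers and the things lying about look undisturbed.
  - The tool force was near zero, so the robot is touching nothing.

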